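Hang the graphite crucibles in their rack by size

ROBOT

A 7-joint arm with a two-finger parallel gripper is mounted at the origin on a cart in front of the work surface, level with it; the furniture and walls round the work are solid. World frame = base frame: x ahead of the robot, y to its left, z up, the work surface at z = 0. Lengths are in m, angles in degrees, forces in N, time in s.
With the tool pointing down it reaches from about 0.35 to 0.9 m from the base axis. Payload 19.9 kg.
Tool frame: the origin (TCP) lies midway between the tips of the shut fingers; the grasp point (between the pads) lies 19 mm behind it; x points along the fingers, z is the direction in which the jaws open and shut, and the axes are right-handed (so a half turn about x gives the same grasp; the last joint's range is limited). The gripper opens to 85 mm and grips with 20 to 120 N. Pads are 22 mm wide; open, the fingers measure 114 mm over their backs; the gripper's body (76 mm by 85 mm) begins 54 mm behind the grasp point. The pads swing forward as they close: fully open they stand 13 mm farther back than shut.
Start: joints at [62.309, 23.915, -0.59, 92.452, 0.269, 63.638, -3.037], TCP at [0.267, -0.565, 0.231] pointing down, gripper open.
Joint ranges: [-161.28, 161.28], [-22.2, 115.67], [-73.04, 71.86], [3.21, 147.25], [-68.34, 248.33], [10.77, 114.83], [-161.83, 161.83]. Speed limits (degrees/s): [108.29, 108.29, 136.94, 136.94, 172.46, 172.46, 172.46].

INTERFACE

Orientations are given as a 3x3 rotation matrix whose columns are the frame's x, y, z axes.
In Python, from plant import read_state, camera, camera_info, sign_off gives the robot as it stands.
- The arm moves only by the tool jog_arm, never from a script. Its argument "rows" is a list of rows, each an object of numbers: "tx", "ty", "tz": the shift along the tool's x, y, z in mm; "spin": the turn about the tool's x in rad; "grip": the finger opening in mm, from 0 to 85.4. In form: [{"tx": .., "ty": .., "tz": .., "spin": .., "grip": ..}, ...]. A call has exactly 10 rows; each row shifts and turns the pose as measured when the row begins, along the tool's axes as they then stand; what a row does not reach is not made up. A row lasts 1/10 s, in which the tool goes at most 50 mm and 8.59 degrees, less where a joint would pass 70% of its speed; a pose out of reach is approached as far as the arm can. A call is refused whole if a number of a shift passes 50 or a number of a turn 0.15, either way. A call with a gripper value outside its range is refused whole. The fingers move at their own pace and stop on an object; the grip force is fixed at half the most. Time passes only in rows, so rows that do not move let the fingers close, or fill a call up. It gives the time, the measured TCP pose, the force and the opening at its end, in the units of the state.
- read_state(): the state, without advancing time (a new reading comes with each control period).
- camera(name): name is "scene" or "top" or "wrist"; returns the picture (384x512x3 uint8, blue, green, red); there is no depth.
- camera_info(name): a dict with "fx", "fy", "cx", "cy" (pixels), "D" ([k1, k2, p1, p2, k3] as OpenCV has them; the pictures are not rectified), "R" (3x3) and "t" (3): a world point X has camera coordinates R X + t; the wrist camera has in their place "hand_eye" (4x4, takes a point from camera to tool coordinates, whose origin is the TCP and whose axes are the tool frame's). Camera axes: x right, y down, z forward; pixel columns grow to the right and rows downward; lengths in m; the calibration is good to about 2 mm. A picture is of the moment at which its call begins: read the wrist's pose just before it. camera_info takes no time and is no camera call.
- sign_off(): hands the job in, once; it reports no verdict.
The state is a dict: "clock": time; "q": joint angles; "joint_vel": joint speeds; "tau": joint torques, N m; "tool_pos": TCP position; "tcp_rot": TCP orientation; "ft_force": force on the tool from outside, world axes, zero at the start; "wrist_torque": the same for the moment, N m; "width": finger opening in m.
Only numpy, scipy, OpenCV 4.12 (cv2) and the standard library are available. Lean on these libraries where they do the work, as an engineer would, in place of code of your own. Each camera call takes 0.05 s, during which the arm holds its last target.

TASK

Put the four graphite crucibles away in the steel rack, smallest to largest, each hanging upright by its shoulder in the hole that fits it. Lower them in gently, as graphite chips when dropped, and leave the other things on the bench where they are.

Things in the scene. Friction and masses are not known exactly. Their poses are not given: they have to be found in the camera images.
- crucible_rack: Fixed rack of bright steel sheet, 265 x 78 mm, on two end feet (309 mm over them); flat top 58 mm above the bench, 5 mm thick, open beneath. One row of four through holes: at x = 0, y = +106.5, +49, -17.5, -93 mm, diameters 32, 41, 50, 59 mm in that order. Origin: centre of underside, on the bench; z up, y along the row. It may lie turned any way round.
- crucible_a: The smallest of four dark graphite crucibles (open cups), upright on the bench, 58 mm tall, 70 g. Lower 24 mm: a taper, 21 mm across at the foot, 27 at its top; then a square shoulder to the straight upper part, 39 mm across, 34 mm tall, 5 mm wall. Hung by the shoulder in the 32 mm hole it has 2.5 mm play, its foot 34 mm above the bench. Origin: underside centre, z along its axis.
- crucible_b: The second smallest of four dark graphite crucibles (open cups), upright on the bench, 67 mm tall, 120 g. Lower 29 mm: a taper, 30 mm across at the foot, 36 at its top; then a square shoulder to the straight upper part, 48 mm across, 38 mm tall, 5 mm wall. Hung by the shoulder in the 41 mm hole it has 2.5 mm play, its foot 29 mm above the bench. Origin: underside centre, z along its axis.
- crucible_c: The second largest of four dark graphite crucibles (open cups), upright on the bench, 76 mm tall, 190 g. Lower 34 mm: a taper, 39 mm across at the foot, 45 at its top; then a square shoulder to the straight upper part, 57 mm across, 42 mm tall, 5 mm wall. Hung by the shoulder in the 50 mm hole it has 2.5 mm play, its foot 24 mm above the bench. Origin: underside centre, z along its axis.
- crucible_d: The largest of four dark graphite crucibles (open cups), upright on the bench, 85 mm tall, 280 g. Lower 39 mm: a taper, 48 mm across at the foot, 54 at its top; then a square shoulder to the straight upper part, 66 mm across, 46 mm tall, 5 mm wall. Hung by the shoulder in the 59 mm hole it has 2.5 mm play, its foot 19 mm above the bench. Origin: underside centre, z along its axis.
- weight: Bystander: brass weight, 30 mm across, 36 mm tall, behind on the right. Origin: centre of underside.
- melting_dish: Bystander: shallow pale melting dish, 55 mm across, 22 mm tall, beside the crucibles on the right; it does not belong in the rack. Origin: centre of underside.
- bottle: Bystander: small blue bottle, 29 mm across, 48 mm tall, behind right. Origin: centre of underside.
- eye_loupe: Bystander: black eye loupe, 29 mm across, 24 mm tall, behind left. Origin: centre of underside.
There are look-alikes about, which are no part of the job. Leave any blue or orange look-alike of the crucible_d alone.

How it is judged (in metres and radians):
At the end, for the whole second after the job is handed in: Each crucible hangs in the hole of its own size, in the order of the row: axis within 5 mm of the hole's centre along and across the row, height within 3 mm of seated on its shoulder, tilted less than 0.1 rad, released and at rest (x of crucible_a in the frame of crucible_rack between -0.005 and 0.005 m and y of crucible_a in the frame of crucible_rack between 0.1015 and 0.1115 m and z of crucible_a in the frame of crucible_rack between 0.031 and 0.037 m and angle between each of crucible_a, crucible_b, crucible_c, crucible_d's own z axis and vertical below 0.1 rad and linear speed of each of crucible_a, crucible_b, crucible_c, crucible_d below 0.02 m/s and x of crucible_b in the frame of crucible_rack between -0.005 and 0.005 m and y of crucible_b in the frame of crucible_rack between 0.044 and 0.054 m and z of crucible_b in the frame of crucible_rack between 0.026 and 0.032 m and x of crucible_c in the frame of crucible_rack between -0.005 and 0.005 m and y of crucible_c in the frame of crucible_rack between -0.0225 and -0.0125 m and z of crucible_c in the frame of crucible_rack between 0.021 and 0.027 m and x of crucible_d in the frame of crucible_rack between -0.005 and 0.005 m and y of crucible_d in the frame of crucible_rack between -0.098 and -0.088 m and z of crucible_d in the frame of crucible_rack between 0.016 and 0.022 m); the robot touches nothing.
It fails at once if the brass weight, the melting dish, the bottle or the loupe is pushed more than 25 mm from where it stood (distance of any of weight, melting_dish, bottle, eye_loupe from where it was at the start of the episode above 0.025 m).
It fails at once if a crucible is dropped or thrown (moves faster than 0.6 m/s while the fingers do not hold it) ((linear speed of crucible_a above 0.6 m/s and contact force between the fingers and crucible_a below 0.05 N) or (linear speed of crucible_b above 0.6 m/s and contact force between the fingers and crucible_b below 0.05 N) or (linear speed of crucible_c above 0.6 m/s and contact force between the fingers and crucible_c below 0.05 N) or (linear speed of crucible_d above 0.6 m/s and contact force between the fingers and crucible_d below 0.05 N)).
It also fails if it takes over 99 s, if anything falls off the work surface, if the arm or the gripper's body presses on something with over 40 N, if the wrist force passes 120 N, or if a joint passes its speed limit or range.

## Working session

There is one attempt and no reset: what is moved stays moved. The work goes in short steps, Python scripts to look and compute and a tool call to move; the robot and the scene stay as the last step left them, time stands still between calls to the robot, and variables do not carry over. Pictures are saved under pics/ and viewed, and the job is handed in when it is done.

Besides the shell and the picture viewer there is one more tool, called after "Call:" as name(argument=value, ...) on one line, values as JSON. jog_arm: Moves the arm, as the interface text tells. Its arguments: {"type":"object","properties":{"rows":{"type":"array","items":{"type":"object","properties":{"tx":{"type":"number"},"ty":{"type":"number"},"tz":{"type":"number"},"spin":{"type":"number"},"grip":{"type":"number"}}}}},"required":["rows"]}

```bash
mkdir -p pics; ls
python3 - <<'E'
from plant import *
import cv2,numpy as np
s=read_state(); print(s)
for n in ("scene","top","wrist"):
    im=camera(n); cv2.imwrite(f"pics/{n}0.png",im); print(n,camera_info(n))
E
```

```text
pics
{'clock': 0.0, 'q': array([62.31078011, 23.94905791, -0.5902572 , 92.48528543,  0.2680798 ,
       63.63980988, -3.03482245]), 'joint_vel': array([ 0.06587878,  0.04013266,  0.03765936,  0.01788789,  0.00508652,
       -0.04044572, -0.01873957]), 'tau': array([ 2.84065711e-03, -8.64452505e+01,  6.80268724e-01, -4.34917831e+01,
        1.92601781e-02,  7.51452288e-03,  1.30347172e-05]), 'tool_pos': array([ 0.26705366, -0.56467838,  0.23065093]), 'tcp_rot': array([[-6.10140144e-04,  9.03984219e-01,  4.27565386e-01],
       [ 1.11407481e-03,  4.27565815e-01, -9.03983536e-01],
       [-9.99999193e-01, -7.52168200e-05, -1.26798111e-03]]), 'ft_force': array([-0.0537744 , -0.97894715, -0.15585087]), 'wrist_torque': array([ 0.02564127, -0.02438733, -0.00649972]), 'width': 0.08549322993456676}
scene {'fx': 374.25209496152905, 'fy': 374.25209496152905, 'cx': 258.8895373424337, 'cy': 185.10390623021496, 'D': array([-0.0878421,  0.       ,  0.       ,  0.       ,  0.       ]), 'R': array([[-0.71961479, -0.6942405 ,  0.0135899 ],
       [-0.52523074,  0.53141758, -0.66462623],
       [ 0.454
[... 312 characters left out ...]
.02305416],
       [-0.99430669,  0.00829685, -0.10623261],
       [ 0.10600689, -0.02407073, -0.99407401]]), 't': array([-0.00563818,  0.5238192 ,  1.18259514])}
wrist {'fx': 280.90683159964993, 'fy': 280.90683159964993, 'cx': 254.27157133223267, 'cy': 191.7123747799871, 'D': array([-0.0537999,  0.       ,  0.       ,  0.       ,  0.       ]), 'hand_eye': array([[ 5.66173179e-04, -2.71586234e-01,  9.62413943e-01,
        -1.44038802e-01],
       [-2.26760119e-04, -9.62414107e-01, -2.71586147e-01,
         6.75233100e-02],
       [ 9.99999814e-01, -6.44723079e-05, -6.06477981e-04,
        -1.39539843e-04],
       [ 0.00000000e+00,  0.00000000e+00,  0.00000000e+00,
         1.00000000e+00]])}
```

View pics/top0.png

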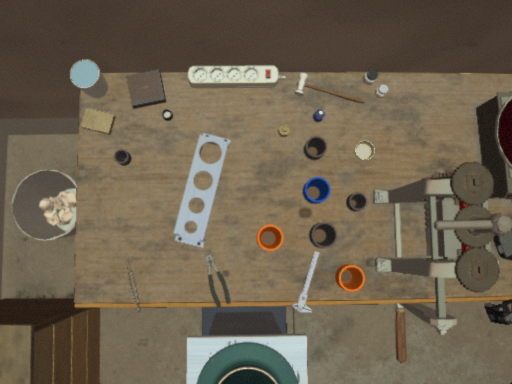

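View pics/scene0.png

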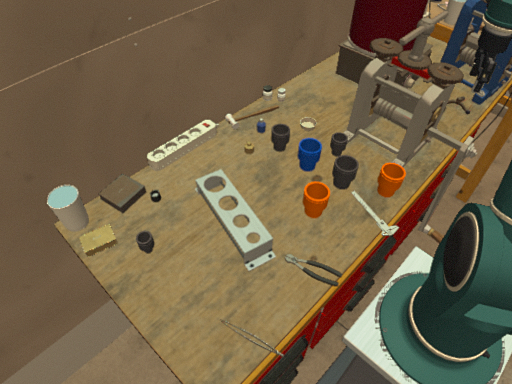

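View pics/wrist0.png

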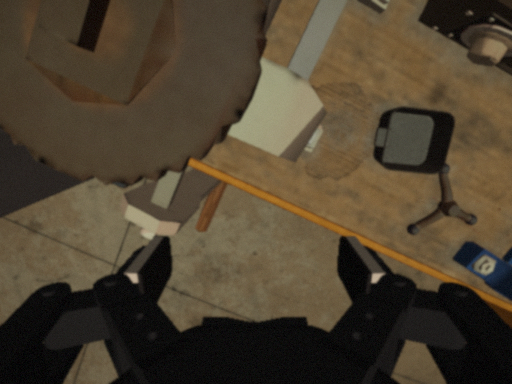

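The top view shows the rack at about (202,190). Dark cups stand at (122,157), (315,148), (322,235) and (356,201). The look-alikes are the blue cup at (317,190) and the orange ones at (270,237) and (350,278). The rolling mill on the right stands close to the arm's start.

```bash
cat > h.py <<'E'
from plant import *
import cv2,numpy as np
def K(i): return np.array([[i['fx'],0,i['cx']],[0,i['fy'],i['cy']],[0,0,1.]])
def cam(n,s=None):
    i=camera_info(n)
    if n!='wrist': return K(i),i['D'],np.array(i['R']),np.array(i['t'])
    H=np.array(i['hand_eye']); T=np.eye(4);T[:3,:3]=s['tcp_rot'];T[:3,3]=s['tool_pos']
    W=np.linalg.inv(T@H); return K(i),i['D'],W[:3,:3],W[:3,3]
def ray(c,uv,z):
    k,D,R,t=c
    p=cv2.undistortPoints(np.array(uv,float).reshape(-1,1,2),k,D)[:,0]
    d=np.c_[p,np.ones(len(p))]@R; o=-R.T@t
    return o+d*((z-o[2])/d[:,2])[:,None]
def proj(c,X):
    k,D,R,t=c
    return cv2.projectPoints(np.array(X,float).reshape(-1,1,3),cv2.Rodrigues(R)[0],t,k,D)[0][:,0]
E
python3 - <<'E'
from h import *
for n,(x0,y0,x1,y1) in (('top',(70,90,400,310)),('scene',(120,80,420,290))):
    im=cv2.imread(f'pics/{n}0.png')[y0:y1,x0:x1]
    cv2.imwrite(f'pics/{n}0z.png',cv2.resize(im,None,fx=2.4,fy=2.4,interpolation=cv2.INTER_CUBIC))
im=cv2.imread('pics/top0.png'); g=im.max(2)
m=((g<75)).astype(np.uint8)
N,L,S,C=cv2.connectedComponentsWithStats(m)
c=cam('top')
for i in range(1,N):
    if 40<S[i,4]<1500 and 80<S[i,0]<400 and 90<S[i,1]<300: print(S[i],C[i].round(1),ray(c,C[i],0.06).round(3))
E
```

```text
[133  99  33   9 102] [149.4 103.2] [[0.764 0.25  0.06 ]]
[307 138  19  18 201] [317.2 144.9] [[ 0.649 -0.19   0.06 ]]
[304 145  16  15  65] [309.4 154.5] [[ 0.623 -0.169  0.06 ]]
[115 151  16  14 154] [122.6 157.2] [[0.62  0.318 0.06 ]]
[ 389  179   47   97 1362] [413.7 226.9] [[ 0.431 -0.438  0.06 ]]
[310 180  18  18 164] [320.  186.7] [[ 0.538 -0.195  0.06 ]]
[346 194  20  17 207] [356.3 201.4] [[ 0.499 -0.288  0.06 ]]
[309 225  10  22  51] [312.  235.6] [[ 0.412 -0.171  0.06 ]]
[315 224  21  22 258] [327.  234.2] [[ 0.415 -0.209  0.06 ]]
[218 272  12  31  90] [223.8 287. ] [[0.285 0.056 0.06 ]]
[209 275  11  33 104] [213.4 291.4] [[0.274 0.083 0.06 ]]
```

View pics/top0z.png

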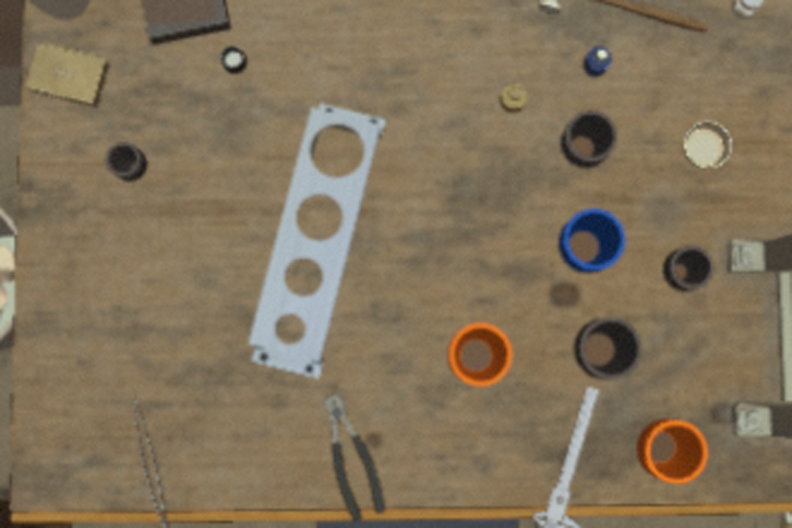

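View pics/scene0z.png

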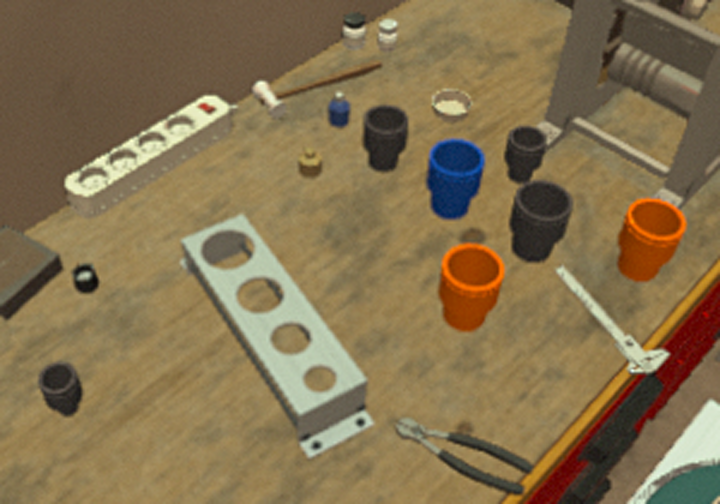

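The scene view settles the identities: a is the isolated left cup, b stands next to the mill, c is behind the blue cup, and d is in front of it. Next I'll measure the rims and holes.

Run:
```python
from h import *
im=cv2.imread('pics/top0.png'); c=cam('top')
rim=dict(a=(124,160,.058),b=(690,268,.067),c=(588,139,.076),d=(608,348,.085),blue=(593,240,.085),or1=(481,354,.085),or2=(675,451,.085),dish=(708,144,.022),foot1=(728,255,.03),foot2=(735,418,.03),weight=(514,97,.036))
for k,(x,y,z) in rim.items(): print(k,ray(c,(70+x/2.4-.3,90+y/2.4-.3),z).round(4))
# rack steel mask
hsv=cv2.cvtColor(im,cv2.COLOR_BGR2HSV)
m=((hsv[...,2]>135)&(hsv[...,1]<70)).astype(np.uint8); m[:, :165]=0; m[:,240:]=0; m[:125]=0; m[255:]=0
cs,h=cv2.findContours(m,cv2.RETR_CCOMP,cv2.CHAIN_APPROX_NONE)
P=[]
for q,hh in zip(cs,h[0]):
    if cv2.contourArea(q)>40:
        (u,v),ax,_=cv2.fitEllipse(q); print(hh[3],cv2.contourArea(q),u,v,ax, ray(c,(u,v),.058).round(4))
        if hh[3]>=0:P.append(ray(c,(u,v),.058)[0])
P=np.array(P)
print(P); print(np.linalg.norm(np.diff(P,axis=0),axis=1))
```

```text
a [[0.6222 0.3214 0.058 ]]
b [[ 0.4985 -0.289   0.067 ]]
c [[ 0.6382 -0.1807  0.076 ]]
d [[ 0.4136 -0.1944  0.085 ]]
blue [[ 0.5276 -0.1815  0.085 ]]
or1 [[ 0.4089 -0.061   0.085 ]]
or2 [[ 0.3056 -0.262   0.085 ]]
dish [[ 0.6433 -0.3268  0.022 ]]
foot1 [[ 0.5159 -0.3422  0.03  ]]
foot2 [[ 0.3359 -0.3433  0.03  ]]
weight [[ 0.6947 -0.1058  0.036 ]]
-1 3431.0 200.63882446289062 188.59109497070312 (34.60717010498047, 147.09742736816406) [[0.536  0.1148 0.058 ]]
5 115.0 190.02464294433594 226.69625854492188 (11.563149452209473, 12.937505722045898) [[0.438 0.142 0.058]]
5 188.0 196.1239776611328 204.7015380859375 (15.524367332458496, 15.668146133422852) [[0.4944 0.1264 0.058 ]]
5 267.0 202.55535888671875 179.93780517578125 (18.185216903686523, 18.912511825561523) [[0.5585 0.1099 0.058 ]]
5 393.0 209.7330322265625 151.95181274414062 (22.251344680786133, 22.64373016357422) [[0.632  0.0912 0.058 ]]
[[0.43804826 0.14195217 0.058     ]
 [0.4943967  0.12639452 0.058     ]
 [0.55853032 0.10986725 0.058     ]
 [0.6319919  0.09123702 0.058     ]]
[0.05845672 0.06622893 0.07578713]
```

Call:
jog_arm(rows=[{"tx":-30},{"tx":-40},{"tx":-40},{"tx":-30},{"tz":-40},{"tz":-50},{"tz":-50},{"tz":-50},{"tz":-50},{"tz":-30}])

```text
validation failed for argument at $.ro...
```

```bash
python3 - <<'E'
from h import *
c1,c2=cam('top'),cam('scene')
def tri(a,b):
    Ps=[];q=[]
    for c,u in((c1,a),(c2,b)):
        k,D,R,t=c; Ps.append(np.c_[R,t]); q.append(cv2.undistortPoints(np.array(u,float).reshape(1,1,2),k,D).reshape(2,1))
    X=cv2.triangulatePoints(Ps[0],Ps[1],*q); return (X[:3]/X[3]).ravel().round(3)
print(tri((472,183),(387,46)),tri((472,183),(411,62)),tri((476,270),(446,76)))
print(tri((384,197),(401,50)))
s=read_state();print(s['clock'],s['tool_pos'])
E
python3 -c "
import cv2;im=cv2.imread('pics/scene0.png')[0:200,320:512];cv2.imwrite('pics/mill.png',cv2.resize(im,None,fx=3,fy=3))"
```

```text
[ 0.517 -0.484  0.284] [ 0.485 -0.52   0.243] [ 0.33  -0.491  0.268]
[ 0.435 -0.269  0.397]
0.15 [ 0.26710378 -0.5647539   0.23082365]
```

View pics/mill.png

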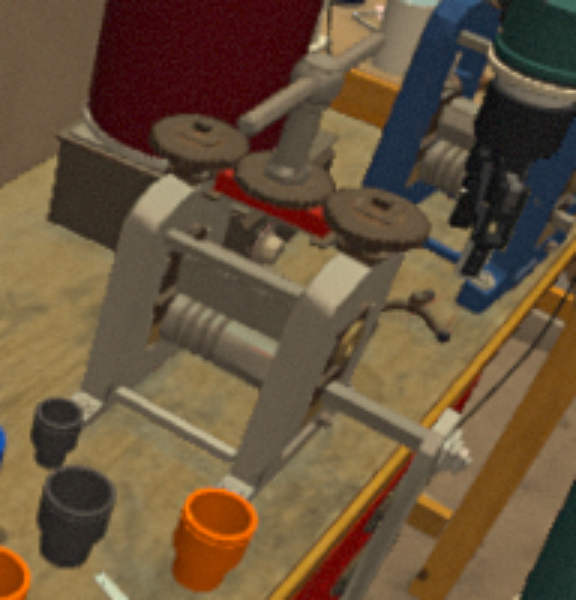

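Call:
jog_arm(rows=[{"tx":-50,"ty":0,"tz":0,"spin":0,"grip":85},{"tx":-50,"ty":0,"tz":0,"spin":0,"grip":85},{"tx":-50,"ty":0,"tz":0,"spin":0,"grip":85},{"tx":-50,"ty":0,"tz":0,"spin":0,"grip":85},{"tx":-20,"ty":20,"tz":-20,"spin":0,"grip":85},{"tx":0,"ty":30,"tz":-28,"spin":0,"grip":85},{"tx":0,"ty":35,"tz":-32,"spin":0,"grip":85},{"tx":0,"ty":35,"tz":-32,"spin":0,"grip":85},{"tx":0,"ty":35,"tz":-32,"spin":0,"grip":85},{"tx":0,"ty":35,"tz":-32,"spin":0,"grip":85}])

```text
clock: 1.15
tool_pos: [0.363, -0.3202, 0.4549]
tcp_rot: [[-0.005, 0.908, 0.419], [0.006, 0.419, -0.908], [-1.0, -0.002, -0.007]]
ft_force: [-0.4, -0.9, 0.5]
width: 0.085
```

```bash
cat >> h.py <<'E'
import sys
def plan(x,y,z,yaw=None):
    """distance to go, in tool axes as they stand now (mm) and spin (rad)"""
    s=read_state(); R=s['tcp_rot']; d=R.T@(np.array([x,y,z])-s['tool_pos'])*1000
    cur=np.degrees(np.arctan2(R[1,2],R[0,2]))
    sp=0 if yaw is None else np.radians((cur-yaw+180)%360-180)
    # after the spin, tool y,z axes
    yw=cur if yaw is None else yaw
    a=np.radians(yw); zt=np.array([np.cos(a),np.sin(a)]); yt=np.array([-np.sin(a),np.cos(a)])
    v=(np.array([x,y])-s['tool_pos'][:2])*1000
    tilt=np.degrees(np.arccos(-R[2,0]))
    print('clock %.2f yaw %.2f tilt %.2f'%(s['clock'],cur,tilt),'now-frame tx ty tz',d.round(1),'spin %.3f'%sp,'| after-spin ty %.1f tz %.1f'%(v@yt,v@zt),'F',s['ft_force'].round(1),'w %.4f'%s['width'])
E
python3 - <<'E'
from h import *
plan(.4136,-.1944,.20,-104.65)
E
```

```text
clock 1.15 yaw -65.24 tilt 0.44 now-frame tx ty tz [255.4  99.2 -91.1] spin 0.688 | after-spin ty 17.2 tz -134.5 F [-0.4 -0.9  0.5] w 0.0850
```

Call:
jog_arm(rows=[{"tx":30,"ty":0,"tz":0,"spin":0.138,"grip":85},{"tx":30,"ty":0,"tz":0,"spin":0.138,"grip":85},{"tx":30,"ty":0,"tz":0,"spin":0.138,"grip":85},{"tx":30,"ty":0,"tz":0,"spin":0.138,"grip":85},{"tx":30,"ty":0,"tz":0,"spin":0.138,"grip":85},{"tx":35,"ty":5,"tz":-36,"spin":0,"grip":85},{"tx":35,"ty":5,"tz":-36,"spin":0,"grip":85},{"tx":35,"ty":5,"tz":-36,"spin":0,"grip":85},{"tx":0,"ty":2,"tz":-26,"spin":0,"grip":85},{"tx":0,"ty":0,"tz":0,"spin":0,"grip":85}])

```text
clock: 2.15
tool_pos: [0.4174, -0.1855, 0.1938]
tcp_rot: [[-0.003, 0.961, -0.275], [0.003, -0.275, -0.961], [-1.0, -0.003, -0.002]]
ft_force: [-0.3, -1.0, -0.2]
width: 0.0852
```

Run:
```python
from h import *
plan(.4136,-.1944,.20,-104.65)
s=read_state(); im=camera('wrist'); cv2.imwrite('pics/w1.png',im); np.save('w1.npy',s)
```

```text
clock 2.15 yaw -105.97 tilt 0.23 now-frame tx ty tz [-6.2 -1.2  9.6] spin -0.023 | after-spin ty -1.4 tz 9.6 F [-0.3 -1.  -0.2] w 0.0852
```

View pics/w1.png

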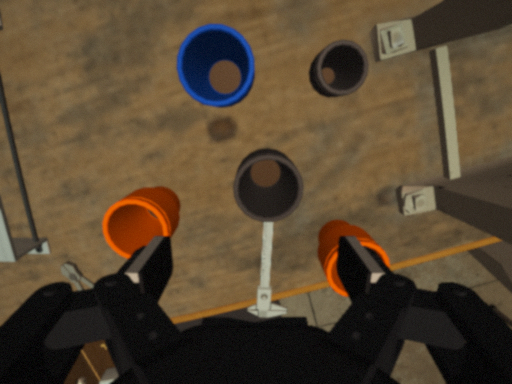

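```bash
cat >> h.py <<'E'
from scipy.optimize import least_squares
def rimfit(im,c,seed,rad,z,box=None,th=85,dbg=None):
    g=im.max(2); m=(g<th).astype(np.uint8)
    r=box or 60; u,v=map(int,seed); q=np.zeros_like(m); q[max(0,v-r):v+r,max(0,u-r):u+r]=1; m&=q
    m=cv2.morphologyEx(m,cv2.MORPH_OPEN,np.ones((3,3),np.uint8))
    cs,_=cv2.findContours(m,cv2.RETR_EXTERNAL,cv2.CHAIN_APPROX_NONE)
    k=max(cs,key=cv2.contourArea); P=cv2.convexHull(k)[:,0].astype(float)
    X=ray(c,P,z)[:,:2]
    f=least_squares(lambda p:np.hypot(*(X-p).T)-rad,X.mean(0),loss='soft_l1',f_scale=.001)
    f2=least_squares(lambda p:np.hypot(*(X-p[:2]).T)-p[2],[*X.mean(0),rad],loss='soft_l1',f_scale=.001)
    print('rim',f.x.round(4),'rms',np.sqrt(np.mean(f.fun**2)).round(5),'free',f2.x.round(4),'n',len(X))
    if dbg:
        o=im.copy(); t=np.linspace(0,6.28,80); e=proj(c,np.c_[f.x[0]+rad*np.cos(t),f.x[1]+rad*np.sin(t),0*t+z])
        cv2.polylines(o,[(e*8).astype(np.int32)],True,(0,255,0),1,cv2.LINE_AA,3); cv2.imwrite(dbg,cv2.resize(o[max(0,v-70):v+70,max(0,u-70):u+70],None,fx=4,fy=4))
    return f.x
E
python3 - <<'E'
from h import *
im=cv2.imread('pics/w1.png'); s=np.load('w1.npy',allow_pickle=True).item(); c=cam('wrist',s)
for th in (75,90): 
    rimfit(im,c,(268,185),.033,.085,46,th,f'pics/dd{th}.png'); rimfit(im,c,(339,68),.024,.067,32,th,f'pics/db{th}.png')
t=cv2.imread('pics/top0.png'); ct=cam('top')
for n,p,r,z in (('a',(121.7,156.7),.0195,.058),('b',(357.5,201.7),.024,.067),('c',(315,148),.0285,.076),('d',(323,235),.033,.085)):
    print(n); rimfit(t,ct,p,r,z,16,95)
E
```

```text
rim [ 0.4159 -0.1979] rms 0.00165 free [ 0.4159 -0.1979  0.033 ] n 34
rim [ 0.4961 -0.2897] rms 0.0041 free [ 0.4987 -0.2922  0.0203] n 25
rim [ 0.4146 -0.1981] rms 0.00172 free [ 0.4147 -0.1983  0.0341] n 33
rim [ 0.498  -0.2886] rms 0.00205 free [ 0.4979 -0.288   0.0256] n 29
a
rim [0.6195 0.3183] rms 0.00191 free [0.6197 0.3186 0.0209] n 12
b
rim [ 0.4977 -0.2846] rms 0.00162 free [ 0.498  -0.2853  0.0252] n 16
c
rim [ 0.637  -0.1795] rms 0.0024 free [ 0.6374 -0.1802  0.0305] n 16
d
rim [ 0.4137 -0.193 ] rms 0.00132 free [ 0.4137 -0.1927  0.0337] n 19
```

View pics/dd90.png

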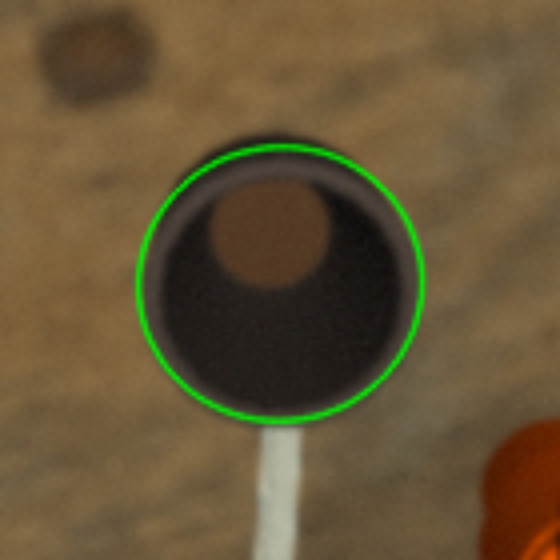

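View pics/db90.png

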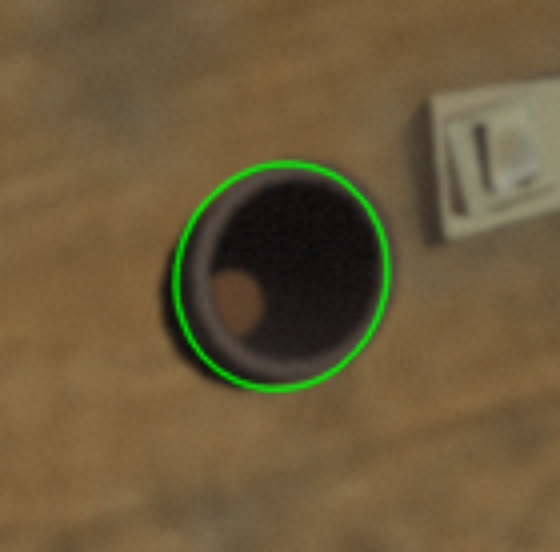

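d's rim is at about (0.414,-0.198) by the wrist view; the top view agrees to about 4 mm. I'll centre and descend on d.

Run:
```python
from h import *
plan(.4143,-.1977,.045,-104.65)
```

```text
clock 2.20 yaw -106.05 tilt 0.24 now-frame tx ty tz [148.7   1.3  11.2] spin -0.024 | after-spin ty 0.4 tz 11.0 F [-0.7  0.6 -1. ] w 0.0847
```

Call:
jog_arm(rows=[{"tx":20,"ty":1,"tz":6,"spin":-0.024,"grip":85},{"tx":30,"ty":0,"tz":5,"spin":0,"grip":85},{"tx":30,"ty":0,"tz":0,"spin":0,"grip":85},{"tx":30,"ty":0,"tz":0,"spin":0,"grip":85},{"tx":25,"ty":0,"tz":0,"spin":0,"grip":85},{"tx":10,"ty":0,"tz":0,"spin":0,"grip":85},{"tx":3,"ty":0,"tz":0,"spin":0,"grip":85},{"tx":0,"ty":0,"tz":0,"spin":0,"grip":75},{"tx":0,"ty":0,"tz":0,"spin":0,"grip":60},{"tx":0,"ty":0,"tz":0,"spin":0,"grip":50}])

```text
clock: 3.2
tool_pos: [0.4156, -0.2072, 0.0464]
tcp_rot: [[0.005, 0.966, -0.26], [-0.005, -0.26, -0.966], [-1.0, 0.006, 0.003]]
ft_force: [0.4, 0.3, -4.6]
width: 0.0642
```

Run:
```python
from h import *
plan(.4143,-.1977,.045,-104.65)
```

```text
clock 3.20 yaw -105.07 tilt 0.38 now-frame tx ty tz [ 1.4 -3.7 -8.8] spin -0.007 | after-spin ty -3.7 tz -8.8 F [ 0.4  0.3 -4.6] w 0.0642
```

Run:
```python
from h import *
s=read_state(); im=camera('wrist'); cv2.imwrite('pics/w2.png',im); np.save('w2.npy',s)
cv2.imwrite('pics/s2.png',camera('scene'))
s=read_state();print(s['tool_pos'],s['ft_force'],s['width'],s['joint_vel'])
```

```text
[ 0.41554275 -0.20718704  0.04624991] [ 1.3373837   0.91096556 -2.79952922] 0.06401214644279966 [-0.02414331  0.55424436  0.20231565  0.25110994  0.03743087 -0.36412566
 -0.16201022]
```

View pics/w2.png

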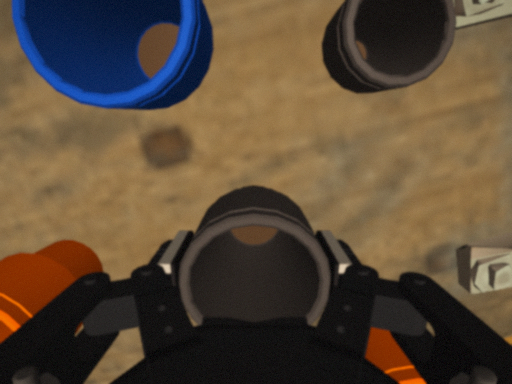

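View pics/s2.png

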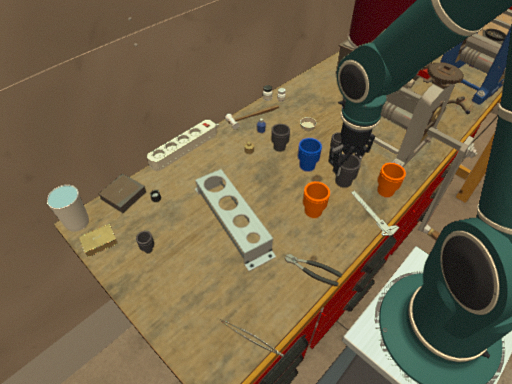

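Cup d is gripped, with its rim showing at about (255,270) between the pads. I'll lift while looking at the image in detail.

Call:
jog_arm(rows=[{"tx":-5,"ty":0,"tz":0,"spin":0,"grip":50},{"tx":-15,"ty":0,"tz":0,"spin":0,"grip":50},{"tx":-25,"ty":0,"tz":0,"spin":0,"grip":50},{"tx":-30,"ty":0,"tz":0,"spin":0,"grip":50},{"tx":-30,"ty":0,"tz":0,"spin":0,"grip":50},{"tx":-20,"ty":0,"tz":0,"spin":0,"grip":50},{"tx":0,"ty":20,"tz":-20,"spin":0,"grip":50},{"tx":0,"ty":20,"tz":-40,"spin":0,"grip":50},{"tx":0,"ty":20,"tz":-40,"spin":0,"grip":50},{"tx":0,"ty":20,"tz":-40,"spin":0,"grip":50}])

```text
clock: 4.3
tool_pos: [0.5284, -0.095, 0.1823]
tcp_rot: [[0.007, 0.963, -0.271], [-0.009, -0.271, -0.963], [-1.0, 0.009, 0.007]]
ft_force: [1.0, -1.2, -3.1]
width: 0.064
```

Run:
```python
from h import *
plan(.632,.0912,.165,-104.65)
im=cv2.imread('pics/w2.png'); cv2.imwrite('pics/w2z.png',cv2.resize(im[180:330,160:350],None,fx=4,fy=4,interpolation=cv2.INTER_CUBIC))
```

```text
clock 4.30 yaw -105.73 tilt 0.66 now-frame tx ty tz [  16.3   49.1 -207.4] spin -0.019 | after-spin ty 53.1 tz -206.3 F [ 1.  -1.2 -3.1] w 0.0640
```

View pics/w2z.png

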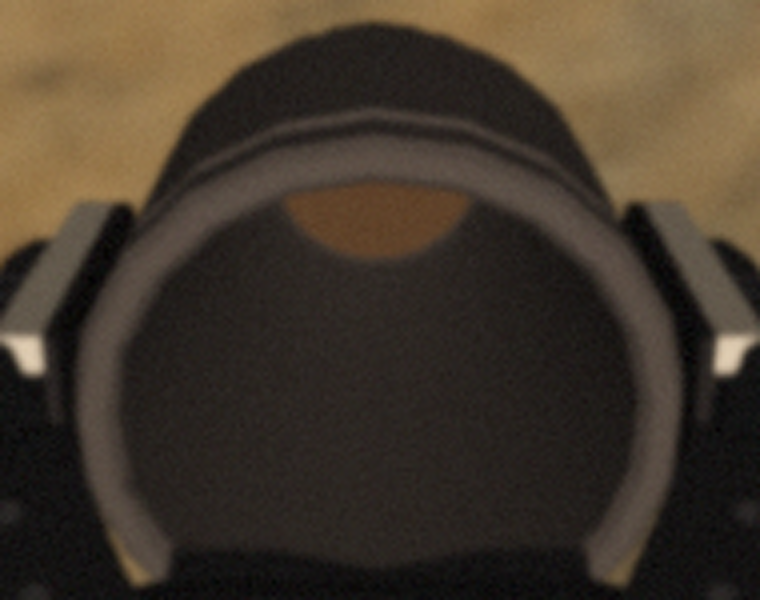

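```bash
cat >> h.py <<'E'
def held(pts,off,zoom,h_above,radii):
    """rim points -> circle centre in tool (y,z). h_above: rim height above TCP (m)"""
    i=camera_info('wrist'); H=np.array(i['hand_eye']); k=K(i)
    out=[]
    for P,r in zip(pts,radii):
        p=np.array(P,float)/zoom+np.array(off)+(1/zoom-1)/2
        d=cv2.undistortPoints(p.reshape(-1,1,2),k,i['D'])[:,0]; d=np.c_[d,np.ones(len(d))]@H[:3,:3].T; o=H[:3,3]
        X=(o+d*((-h_above-o[0])/d[:,0])[:,None])[:,1:]
        f=least_squares(lambda q:np.hypot(*(X-q).T)-r,X.mean(0),loss='soft_l1',f_scale=.001)
        f2=least_squares(lambda q:np.hypot(*(X-q[:2]).T)-q[2],[*X.mean(0),r])
        print('held y,z mm',(f.x*1000).round(2),'res',(f.fun*1000).round(1),'free',(f2.x*1000).round(2))
E
python3 - <<'E'
from h import *
held([[(77,400),(683,400),(378,135),(200,185),(555,185),(138,585),(622,585)],[(122,400),(640,400),(378,185),(170,548),(585,548)]],(160,180),4,.0387,(.033,.028))
E
```

```text
held y,z mm [-4.56  0.73] res [-0.2 -0.1  0.6  0.5  0.3  2.   2.1] free [-5.46  0.75 33.95]
held y,z mm [-4.75  0.75] res [-0.   0.3  0.4  0.6  0.2] free [-4.78  0.73 28.28]
```

Call:
jog_arm(rows=[{"tx":0,"ty":10,"tz":-40,"spin":-0.02,"grip":50},{"tx":0,"ty":10,"tz":-40,"spin":0,"grip":50},{"tx":0,"ty":10,"tz":-40,"spin":0,"grip":50},{"tx":-10,"ty":5,"tz":-30,"spin":0,"grip":50},{"tx":0,"ty":0,"tz":-10,"spin":0,"grip":50},{"tx":0,"ty":0,"tz":0,"spin":0,"grip":50},{"tx":0,"ty":0,"tz":0,"spin":0,"grip":50},{"tx":0,"ty":0,"tz":0,"spin":0,"grip":50},{"tx":0,"ty":0,"tz":0,"spin":0,"grip":50},{"tx":0,"ty":0,"tz":0,"spin":0,"grip":50}])

```text
clock: 5.3
tool_pos: [0.6056, 0.0574, 0.1941]
tcp_rot: [[0.007, 0.968, -0.25], [-0.01, -0.25, -0.968], [-1.0, 0.009, 0.008]]
ft_force: [0.0, 0.3, -3.6]
width: 0.0644
```

Run:
```python
from h import *
plan(.632,.0912,.165,-104.65)
s=read_state(); im=camera('wrist'); cv2.imwrite('pics/w3.png',im); np.save('w3.npy',s)
```

```text
clock 5.30 yaw -104.48 tilt 0.69 now-frame tx ty tz [ 29.   16.8 -39.6] spin 0.003 | after-spin ty 16.9 tz -39.4 F [ 0.   0.3 -3.6] w 0.0644
```

View pics/w3.png

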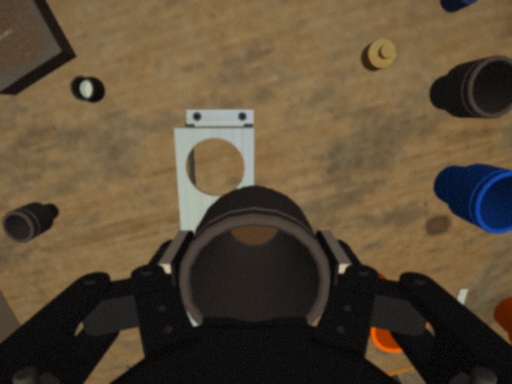

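The picture shows hole D at about (216,166), with the held cup unchanged at (255,270). I'll measure the hole from this view.

Run:
```python
from h import *
im=cv2.imread('pics/w3.png'); cv2.imwrite('pics/w3z.png',cv2.resize(im[90:240,160:280],None,fx=4,fy=4,interpolation=cv2.INTER_CUBIC))
```

```text
(no output)
```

View pics/w3z.png

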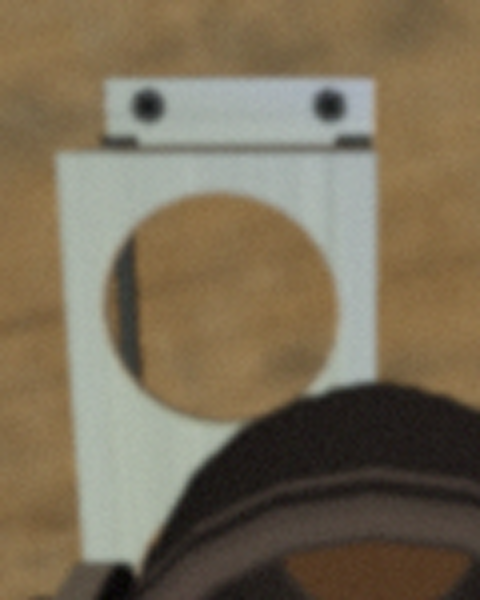

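```bash
cat >> h.py <<'E'
def holefit(im,c,seed,rad,dbg=None,z=.058):
    h=cv2.cvtColor(cv2.GaussianBlur(im,(3,3),0),cv2.COLOR_BGR2HSV); st=((h[...,1]<70)&(h[...,2]>110))
    P=[]
    for a in np.linspace(0,2*np.pi,120,endpoint=False):
        for r in np.arange(3,90,.25):
            u,v=seed[0]+r*np.cos(a),seed[1]+r*np.sin(a)
            if not(0<=u<511 and 0<=v<383): break
            if st[int(round(v)),int(round(u))]: P.append((u-.4*np.cos(a),v-.4*np.sin(a))); break
    X=ray(c,P,z)[:,:2]
    f=least_squares(lambda p:np.hypot(*(X-p).T)-rad,np.median(X,0),loss='cauchy',f_scale=.0007)
    k=np.abs(f.fun)<.002; k=np.abs(np.hypot(*(X-f.x).T)-rad)<.002
    g=least_squares(lambda p:np.hypot(*(X[k]-p[:2]).T)-p[2],[*f.x,rad])
    print('hole',f.x.round(4),'n',len(X),'in',k.sum(),'free',g.x.round(4))
    if dbg:
        o=im.copy(); t=np.linspace(0,6.28,80); e=proj(c,np.c_[f.x[0]+rad*np.cos(t),f.x[1]+rad*np.sin(t),0*t+z])
        cv2.polylines(o,[(e*8).astype(np.int32)],True,(0,255,0),1,cv2.LINE_AA,3); u,v=map(int,seed)
        cv2.imwrite(dbg,cv2.resize(o[max(0,v-60):v+60,max(0,u-60):u+60],None,fx=4,fy=4))
    return f.x
def goto_cup(hxy,off_yz,z,yaw=-104.65):
    """plan TCP so that the cup centre (tool y,z offset mm) stands over hxy"""
    a=np.radians(yaw); zt=np.array([np.cos(a),np.sin(a)]); yt=np.array([-np.sin(a),np.cos(a)])
    t=np.array(hxy)-(off_yz[0]*yt+off_yz[1]*zt)/1000
    print('tcp target',t.round(4)); plan(*t,z,yaw)
E
python3 - <<'E'
from h import *
im=cv2.imread('pics/w3.png'); s=np.load('w3.npy',allow_pickle=True).item(); c=cam('wrist',s)
h=holefit(im,c,(216,166),.0295,'pics/h3.png')
goto_cup(h,(-4.7,.75),.120)
E
```

```text
hole [0.6297 0.0903] n 108 in 108 free [0.6303 0.0903 0.0287]
tcp target [0.6344 0.0898]
clock 5.35 yaw -104.49 tilt 0.69 now-frame tx ty tz [ 74.   19.  -39.2] spin 0.003 | after-spin ty 19.6 tz -38.7 F [-0.5 -0.4 -3.2] w 0.0643
```

View pics/h3.png

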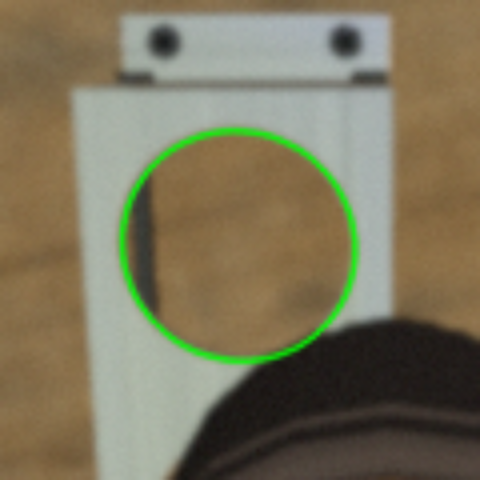

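Call:
jog_arm(rows=[{"tx":5,"ty":5,"tz":-10,"spin":0.0,"grip":50},{"tx":10,"ty":5,"tz":-12,"spin":0,"grip":50},{"tx":15,"ty":5,"tz":-10,"spin":0,"grip":50},{"tx":15,"ty":3,"tz":-5,"spin":0,"grip":50},{"tx":10,"ty":1,"tz":-2,"spin":0,"grip":50},{"tx":5,"ty":0,"tz":0,"spin":0,"grip":50},{"tx":0,"ty":0,"tz":0,"spin":0,"grip":50},{"tx":0,"ty":0,"tz":0,"spin":0,"grip":50},{"tx":0,"ty":0,"tz":0,"spin":0,"grip":50},{"tx":0,"ty":0,"tz":0,"spin":0,"grip":50}])

```text
clock: 6.35
tool_pos: [0.6366, 0.0922, 0.1288]
tcp_rot: [[0.006, 0.968, -0.251], [-0.01, -0.251, -0.968], [-1.0, 0.009, 0.008]]
ft_force: [0.3, 0.8, -3.8]
width: 0.0643
```

Run:
```python
from h import *
goto_cup((.6302,.0903),(-4.7,.75),.120)
s=read_state(); im=camera('wrist'); cv2.imwrite('pics/w4.png',im); np.save('w4.npy',s);print(s['tool_pos'],s['joint_vel'])
goto_cup((.6302,.0903),(-4.7,.75),.120)
```

```text
tcp target [0.6349 0.0898]
clock 6.35 yaw -104.54 tilt 0.68 now-frame tx ty tz [ 8.8 -1.1  2.6] spin 0.002 | after-spin ty -1.0 tz 2.7 F [ 0.3  0.8 -3.8] w 0.0643
[0.63660565 0.09220717 0.12878898] [ 0.16154747 -0.46935802 -0.06891578 -0.04755184 -0.00070063  0.17420199
  0.04317006]
tcp target [0.6349 0.0898]
clock 6.40 yaw -104.54 tilt 0.68 now-frame tx ty tz [ 8.9 -1.1  2.6] spin 0.002 | after-spin ty -1.0 tz 2.7 F [ 0.1  0.3 -3.8] w 0.0645
```

View pics/w4.png

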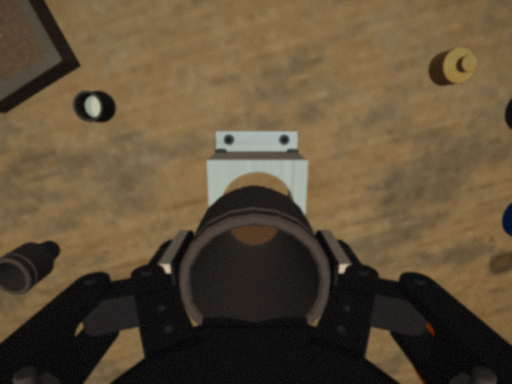

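Run:
```python
from h import *
im=cv2.imread('pics/w4.png'); s=np.load('w4.npy',allow_pickle=True).item(); c=cam('wrist',s)
h=holefit(im,c,(258,182),.0295,'pics/h4.png')
goto_cup(h,(-4.7,.75),.1)
```

```text
hole [0.6297 0.0907] n 80 in 77 free [0.6298 0.0907 0.0294]
tcp target [0.6345 0.0903]
clock 6.40 yaw -104.54 tilt 0.68 now-frame tx ty tz [28.8 -1.9  2.2] spin 0.002 | after-spin ty -1.6 tz 2.4 F [ 0.1  0.3 -3.8] w 0.0645
```

View pics/h4.png

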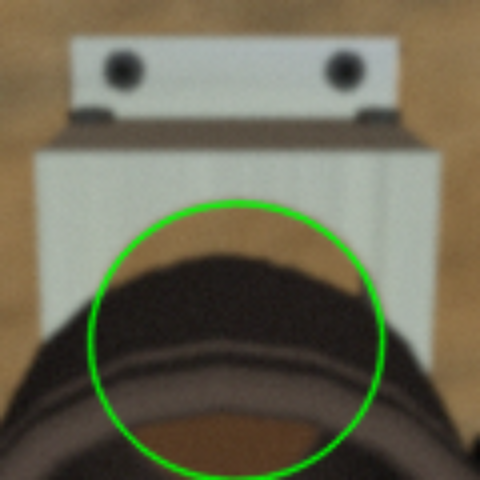

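Call:
jog_arm(rows=[{"tx":0,"ty":-1.5,"tz":2.3,"spin":0,"grip":50},{"tx":0,"ty":0,"tz":0,"spin":0,"grip":50},{"tx":4,"ty":0,"tz":0,"spin":0,"grip":50},{"tx":6,"ty":0,"tz":0,"spin":0,"grip":50},{"tx":6,"ty":0,"tz":0,"spin":0,"grip":50},{"tx":6,"ty":0,"tz":0,"spin":0,"grip":50},{"tx":5,"ty":0,"tz":0,"spin":0,"grip":50},{"tx":3,"ty":0,"tz":0,"spin":0,"grip":50},{"tx":1,"ty":0,"tz":0,"spin":0,"grip":50},{"tx":0,"ty":0,"tz":0,"spin":0,"grip":50}])

```text
clock: 7.4
tool_pos: [0.6345, 0.0895, 0.095]
tcp_rot: [[0.006, 0.968, -0.251], [-0.01, -0.251, -0.968], [-1.0, 0.009, 0.008]]
ft_force: [-0.1, -0.1, -3.5]
width: 0.0642
```

Run:
```python
from h import *
goto_cup((.6297,.0907),(-4.7,.75),.0653)
```

```text
tcp target [0.6344 0.0902]
clock 7.40 yaw -104.56 tilt 0.69 now-frame tx ty tz [29.7 -0.5 -0.9] spin 0.002 | after-spin ty -0.3 tz -0.7 F [-0.1 -0.1 -3.5] w 0.0642
```

Call:
jog_arm(rows=[{"tx":3,"ty":0,"tz":-0.7,"spin":0,"grip":50},{"tx":5,"ty":0,"tz":0,"spin":0,"grip":50},{"tx":5,"ty":0,"tz":0,"spin":0,"grip":50},{"tx":5,"ty":0,"tz":0,"spin":0,"grip":50},{"tx":4,"ty":0,"tz":0,"spin":0,"grip":50},{"tx":3,"ty":0,"tz":0,"spin":0,"grip":50},{"tx":2,"ty":0,"tz":0,"spin":0,"grip":50},{"tx":2,"ty":0,"tz":0,"spin":0,"grip":50},{"tx":1,"ty":0,"tz":0,"spin":0,"grip":50},{"tx":0,"ty":0,"tz":0,"spin":0,"grip":50}])

```text
clock: 8.4
tool_pos: [0.6356, 0.09, 0.065]
tcp_rot: [[0.008, 0.968, -0.252], [-0.01, -0.252, -0.968], [-1.0, 0.01, 0.008]]
ft_force: [0.4, -0.0, -3.4]
width: 0.0641
```

Run:
```python
from h import *
goto_cup((.6297,.0907),(-4.7,.75),.0653)
```

```text
tcp target [0.6344 0.0902]
clock 8.40 yaw -104.58 tilt 0.76 now-frame tx ty tz [-0.3 -1.2  0.1] spin 0.001 | after-spin ty -1.2 tz 0.1 F [ 0.4 -0.  -3.4] w 0.0641
```

Call:
jog_arm(rows=[{"tx":0.5,"ty":-0.8,"tz":0,"spin":0,"grip":50},{"tx":0.5,"ty":0,"tz":0,"spin":0,"grip":50},{"tx":0.5,"ty":0,"tz":0,"spin":0,"grip":50},{"tx":0.5,"ty":0,"tz":0,"spin":0,"grip":50},{"tx":0.5,"ty":0,"tz":0,"spin":0,"grip":50},{"tx":0,"ty":0,"tz":0,"spin":0,"grip":50},{"tx":0,"ty":0,"tz":0,"spin":0,"grip":50},{"tx":0,"ty":0,"tz":0,"spin":0,"grip":50},{"tx":0,"ty":0,"tz":0,"spin":0,"grip":50},{"tx":0,"ty":0,"tz":0,"spin":0,"grip":50}])

```text
clock: 9.4
tool_pos: [0.6352, 0.0902, 0.0647]
tcp_rot: [[0.009, 0.968, -0.252], [-0.011, -0.252, -0.968], [-1.0, 0.012, 0.008]]
ft_force: [-2.0, -0.7, 1.9]
width: 0.0642
```

```bash
python3 - <<'E'
from h import *
goto_cup((.6297,.0907),(-4.7,.75),.0653)
cv2.imwrite('pics/s5.png',camera('scene'))
E
python3 -c "
import cv2;im=cv2.imread('pics/s5.png')[120:290,150:320];cv2.imwrite('pics/s5z.png',cv2.resize(im,None,fx=3,fy=3))"
```

```text
tcp target [0.6344 0.0902]
clock 9.40 yaw -104.59 tilt 0.83 now-frame tx ty tz [-0.6 -0.8  0.2] spin 0.001 | after-spin ty -0.8 tz 0.2 F [-2.  -0.7  1.9] w 0.0642
```

View pics/s5z.png

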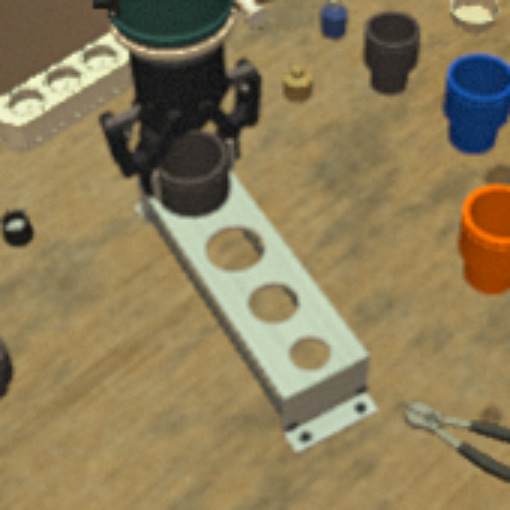

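Force turned upward at the expected height, so d has landed on its shoulder. Now release and rise.

Call:
jog_arm(rows=[{"tx":0,"ty":0,"tz":0,"spin":0,"grip":68},{"tx":0,"ty":0,"tz":0,"spin":0,"grip":75},{"tx":0,"ty":0,"tz":0,"spin":0,"grip":85},{"tx":0,"ty":0,"tz":0,"spin":0,"grip":85},{"tx":-10,"ty":0,"tz":0,"spin":0,"grip":85},{"tx":-20,"ty":0,"tz":0,"spin":0,"grip":85},{"tx":-35,"ty":0,"tz":0,"spin":0,"grip":85},{"tx":-35,"ty":0,"tz":0,"spin":0,"grip":85},{"tx":-30,"ty":0,"tz":0,"spin":0,"grip":85},{"tx":-10,"ty":0,"tz":0,"spin":0,"grip":85}])

```text
clock: 10.45
tool_pos: [0.6332, 0.0922, 0.2116]
tcp_rot: [[0.008, 0.968, -0.251], [-0.01, -0.251, -0.968], [-1.0, 0.011, 0.008]]
ft_force: [0.4, 0.8, 0.4]
width: 0.0853
```

Run:
```python
from h import *
s=read_state(); im=camera('wrist'); cv2.imwrite('pics/w6.png',im); c=cam('wrist',s)
rimfit(im,c,(255,200),.033,.104,60,90,'pics/w6r.png')
plan(.637,-.181,.20,-104.65)
```

```text
rim [0.6329 0.0903] rms 0.00131 free [0.6333 0.0902 0.0336] n 32
clock 10.50 yaw -104.54 tilt 0.78 now-frame tx ty tz [ 14.9  71.9 263.5] spin 0.002 | after-spin ty 72.6 tz 263.5 F [0.2 0.6 2.9] w 0.0850
```

View pics/w6.png

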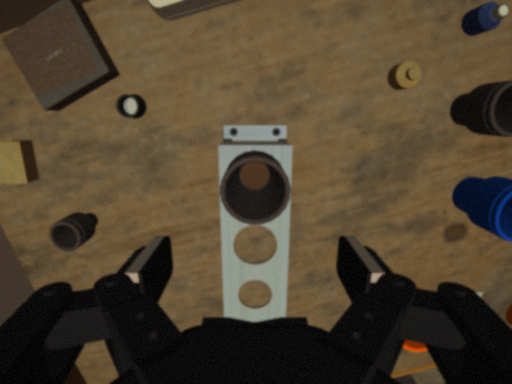

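d sits in its hole at (255,187), and holes C (255,244) and B (255,294) are visible. Now c.

Run:
```python
from h import *
im=cv2.imread('pics/w6.png'); s=read_state(); c=cam('wrist',s)
holefit(im,c,(255,244),.025); holefit(im,c,(255,294),.0205)
```

```text
hole [0.5567 0.1099] n 112 in 112 free [0.5567 0.1099 0.0243]
hole [0.4913 0.1272] n 120 in 108 free [0.4918 0.1269 0.0196]
```

Call:
jog_arm(rows=[{"tx":-5,"ty":5,"tz":20,"spin":0,"grip":85},{"tx":0,"ty":10,"tz":40,"spin":0,"grip":85},{"tx":0,"ty":12,"tz":45,"spin":0,"grip":85},{"tx":0,"ty":12,"tz":45,"spin":0,"grip":85},{"tx":0,"ty":12,"tz":45,"spin":0,"grip":85},{"tx":0,"ty":12,"tz":40,"spin":0,"grip":85},{"tx":0,"ty":8,"tz":20,"spin":0,"grip":85},{"tx":0,"ty":0,"tz":5,"spin":0,"grip":85},{"tx":0,"ty":0,"tz":0,"spin":0,"grip":85},{"tx":0,"ty":0,"tz":0,"spin":0,"grip":85}])

```text
clock: 11.5
tool_pos: [0.6342, -0.1845, 0.2149]
tcp_rot: [[0.003, 0.969, -0.247], [-0.008, -0.247, -0.969], [-1.0, 0.005, 0.007]]
ft_force: [0.3, -0.2, -0.8]
width: 0.0848
```

Run:
```python
from h import *
s=read_state(); im=camera('wrist'); cv2.imwrite('pics/w7.png',im); c=cam('wrist',s); np.save('w7.npy',s)
uv=proj(c,[[.637,-.181,.076]])[0]; print(uv)
x=rimfit(im,c,uv,.0285,.076,48,90,'pics/w7r.png')
plan(*x,.039,-104.65)
```

```text
[248.823175   179.21474173]
rim [ 0.6428 -0.1848] rms 0.00124 free [ 0.643  -0.1848  0.0293] n 31
clock 11.55 yaw -104.26 tilt 0.48 now-frame tx ty tz [176.    7.6  -2.7] spin 0.007 | after-spin ty 8.5 tz -1.6 F [-0.1 -0.1  0.4] w 0.0847
```

View pics/w7.png

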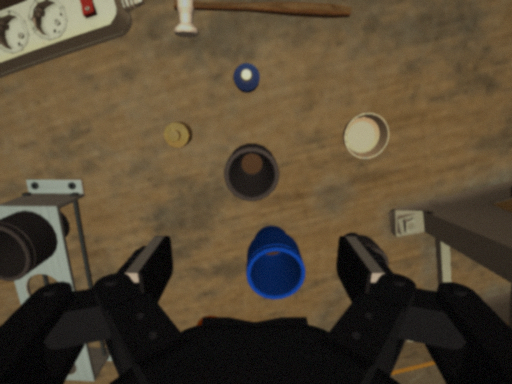

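View pics/w7r.png

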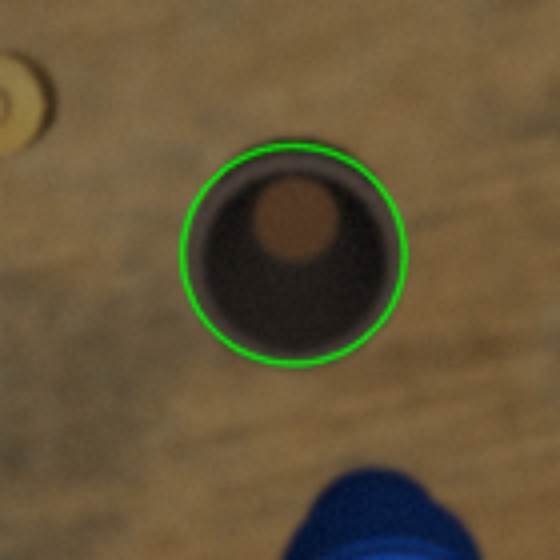

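Call:
jog_arm(rows=[{"tx":10,"ty":4,"tz":-1,"spin":0.007,"grip":85},{"tx":20,"ty":4,"tz":-0.5,"spin":0,"grip":85},{"tx":25,"ty":0,"tz":0,"spin":0,"grip":85},{"tx":20,"ty":0,"tz":0,"spin":0,"grip":85},{"tx":15,"ty":0,"tz":0,"spin":0,"grip":85},{"tx":10,"ty":0,"tz":0,"spin":0,"grip":85},{"tx":5,"ty":0,"tz":0,"spin":0,"grip":85},{"tx":0,"ty":0,"tz":0,"spin":0,"grip":85},{"tx":0,"ty":0,"tz":0,"spin":0,"grip":85},{"tx":0,"ty":0,"tz":0,"spin":0,"grip":85}])

```text
clock: 12.55
tool_pos: [0.6462, -0.1767, 0.1051]
tcp_rot: [[0.006, 0.969, -0.245], [-0.006, -0.245, -0.969], [-1.0, 0.008, 0.004]]
ft_force: [-0.3, -0.2, -0.0]
width: 0.0852
```

Run:
```python
from h import *
plan(.6425,-.185,.039,-104.65)
```

```text
clock 12.55 yaw -104.20 tilt 0.50 now-frame tx ty tz [66.1 -2.1  8.7] spin 0.008 | after-spin ty -1.5 tz 9.0 F [-0.3 -0.2 -0. ] w 0.0852
```

Call:
jog_arm(rows=[{"tx":0,"ty":-1,"tz":6,"spin":0.008,"grip":85},{"tx":0,"ty":-0.5,"tz":3,"spin":0,"grip":85},{"tx":10,"ty":0,"tz":0,"spin":0,"grip":85},{"tx":15,"ty":0,"tz":0,"spin":0,"grip":85},{"tx":15,"ty":0,"tz":0,"spin":0,"grip":85},{"tx":12,"ty":0,"tz":0,"spin":0,"grip":85},{"tx":8,"ty":0,"tz":0,"spin":0,"grip":85},{"tx":4,"ty":0,"tz":0,"spin":0,"grip":85},{"tx":0,"ty":0,"tz":0,"spin":0,"grip":85},{"tx":0,"ty":0,"tz":0,"spin":0,"grip":85}])

```text
clock: 13.55
tool_pos: [0.6425, -0.1864, 0.0351]
tcp_rot: [[0.006, 0.967, -0.254], [-0.006, -0.254, -0.967], [-1.0, 0.007, 0.004]]
ft_force: [-0.5, -0.3, 0.7]
width: 0.0849
```

Run:
```python
from h import *
plan(.6425,-.185,.039,-104.65)
```

```text
clock 13.55 yaw -104.72 tilt 0.49 now-frame tx ty tz [-3.9 -0.3 -1.4] spin -0.001 | after-spin ty -0.3 tz -1.4 F [-0.5 -0.3  0.7] w 0.0849
```

Call:
jog_arm(rows=[{"tx":-3,"ty":0,"tz":-1,"spin":0,"grip":85},{"tx":-1,"ty":0,"tz":0,"spin":0,"grip":75},{"tx":0,"ty":0,"tz":0,"spin":0,"grip":65},{"tx":0,"ty":0,"tz":0,"spin":0,"grip":55},{"tx":0,"ty":0,"tz":0,"spin":0,"grip":45},{"tx":0,"ty":0,"tz":0,"spin":0,"grip":40},{"tx":0,"ty":0,"tz":0,"spin":0,"grip":40},{"tx":0,"ty":0,"tz":0,"spin":0,"grip":40},{"tx":0,"ty":0,"tz":0,"spin":0,"grip":40},{"tx":0,"ty":0,"tz":0,"spin":0,"grip":40}])

```text
clock: 14.55
tool_pos: [0.6439, -0.1856, 0.0417]
tcp_rot: [[0.009, 0.967, -0.254], [-0.007, -0.254, -0.967], [-1.0, 0.011, 0.004]]
ft_force: [0.2, 0.6, 0.4]
width: 0.0559
```

Run:
```python
from h import *
plan(.6425,-.185,.039,-104.65)
s=read_state(); im=camera('wrist'); cv2.imwrite('pics/w8.png',im);print(s['tool_pos'])
cv2.imwrite('pics/w8z.png',cv2.resize(im[180:330,160:350],None,fx=4,fy=4,interpolation=cv2.INTER_CUBIC))
```

```text
clock 14.55 yaw -104.72 tilt 0.66 now-frame tx ty tz [ 2.7 -1.5 -0.2] spin -0.001 | after-spin ty -1.5 tz -0.2 F [0.2 0.6 0.4] w 0.0559
[ 0.64385429 -0.18556583  0.04173601]
```

View pics/w8z.png

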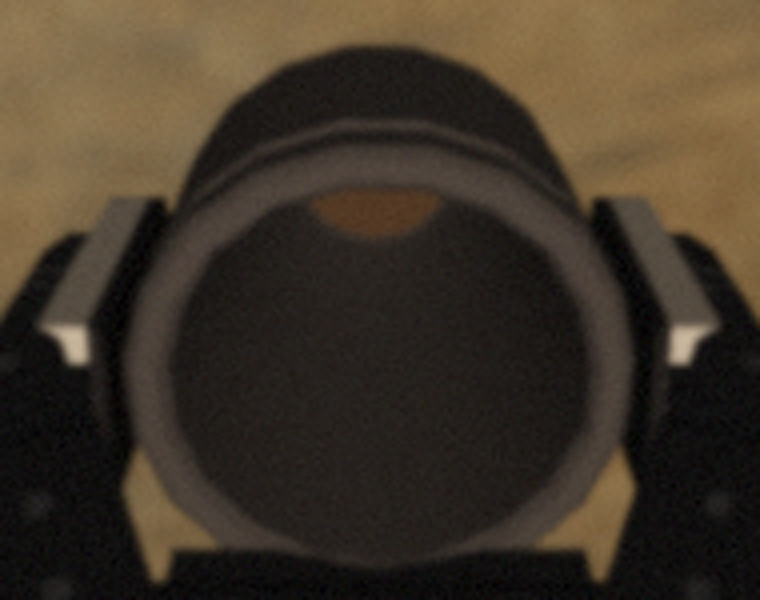

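Run:
```python
from h import *
held([[(127,370),(635,370),(378,142),(213,543),(548,540)],[(172,370),(588,370),(378,187),(258,540),(505,540)]],(160,180),4,.0343,(.0285,.0235))
```

```text
held y,z mm [-2.41  0.79] res [-0.2 -0.1  0.5  0.4  0.2] free [-2.37  0.79 28.66]
held y,z mm [-3.9  0.8] res [-0.1 -0.1  2.   0.5  0.7] free [-3.42  0.81 24.13]
```

Call:
jog_arm(rows=[{"tx":-5,"ty":0,"tz":0,"spin":0,"grip":40},{"tx":-15,"ty":0,"tz":0,"spin":0,"grip":40},{"tx":-30,"ty":0,"tz":0,"spin":0,"grip":40},{"tx":-40,"ty":0,"tz":0,"spin":0,"grip":40},{"tx":-30,"ty":0,"tz":-10,"spin":0,"grip":40},{"tx":-15,"ty":-20,"tz":-30,"spin":0,"grip":40},{"tx":0,"ty":-30,"tz":-40,"spin":0,"grip":40},{"tx":0,"ty":-30,"tz":-45,"spin":0,"grip":40},{"tx":0,"ty":-30,"tz":-45,"spin":0,"grip":40},{"tx":0,"ty":-30,"tz":-40,"spin":0,"grip":40}])

```text
clock: 15.6
tool_pos: [0.5631, 0.0453, 0.1885]
tcp_rot: [[0.016, 0.964, -0.265], [-0.01, -0.264, -0.964], [-1.0, 0.018, 0.005]]
ft_force: [1.4, 0.4, -2.6]
width: 0.0562
```

Run:
```python
from h import *
plan(.5567-.026,.1099-.033,.19,-104.65)
```

```text
clock 15.60 yaw -105.34 tilt 1.07 now-frame tx ty tz [ -2.3 -39.6 -21.9] spin -0.012 | after-spin ty -39.4 tz -22.4 F [ 1.4  0.4 -2.6] w 0.0562
```

Call:
jog_arm(rows=[{"tx":0,"ty":-15,"tz":-12,"spin":-0.012,"grip":40},{"tx":0,"ty":-12,"tz":-8,"spin":0,"grip":40},{"tx":0,"ty":-8,"tz":0,"spin":0,"grip":40},{"tx":0,"ty":-3,"tz":0,"spin":0,"grip":40},{"tx":0,"ty":0,"tz":0,"spin":0,"grip":40},{"tx":0,"ty":0,"tz":0,"spin":0,"grip":40},{"tx":0,"ty":0,"tz":0,"spin":0,"grip":40},{"tx":0,"ty":0,"tz":0,"spin":0,"grip":40},{"tx":0,"ty":0,"tz":0,"spin":0,"grip":40},{"tx":0,"ty":0,"tz":0,"spin":0,"grip":40}])

```text
clock: 16.6
tool_pos: [0.53, 0.0761, 0.1912]
tcp_rot: [[0.019, 0.967, -0.252], [-0.01, -0.252, -0.968], [-1.0, 0.021, 0.005]]
ft_force: [-0.2, 0.8, -3.4]
width: 0.0559
```

Run:
```python
from h import *
s=read_state(); im=camera('wrist'); cv2.imwrite('pics/w9.png',im); c=cam('wrist',s)
uv=proj(c,[[.5567,.1099,.058]])[0]; print(uv)
h=holefit(im,c,uv,.025,'pics/w9h.png')
goto_cup(h,(-2.6,.8),.12)
```

```text
[213.73837138 167.62474806]
hole [0.5577 0.1094] n 120 in 118 free [0.5573 0.1096 0.0242]
tcp target [0.5604 0.1095]
clock 16.65 yaw -104.61 tilt 1.24 now-frame tx ty tz [ 71.5  19.5 -40.2] spin 0.001 | after-spin ty 21.0 tz -39.9 F [-0.2 -0.4 -2.4] w 0.0561
```

View pics/w9.png

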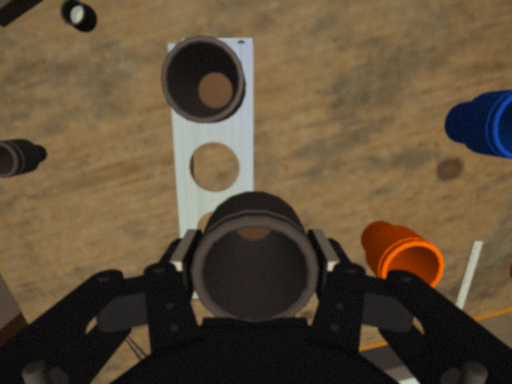

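View pics/w9h.png

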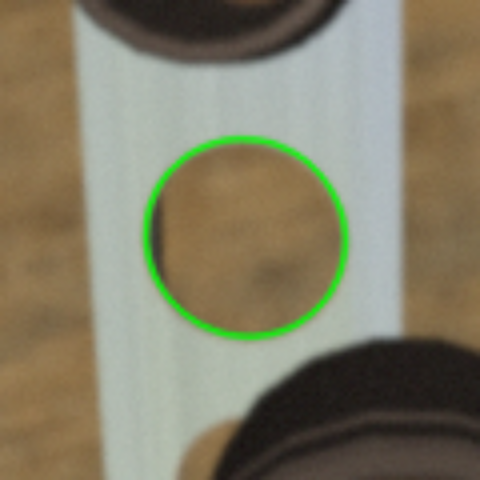

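Call:
jog_arm(rows=[{"tx":0,"ty":6,"tz":-12,"spin":0.0,"grip":40},{"tx":5,"ty":6,"tz":-12,"spin":0,"grip":40},{"tx":10,"ty":5,"tz":-10,"spin":0,"grip":40},{"tx":15,"ty":3,"tz":-5,"spin":0,"grip":40},{"tx":15,"ty":1,"tz":-1,"spin":0,"grip":40},{"tx":12,"ty":0,"tz":0,"spin":0,"grip":40},{"tx":8,"ty":0,"tz":0,"spin":0,"grip":40},{"tx":3,"ty":0,"tz":0,"spin":0,"grip":40},{"tx":0,"ty":0,"tz":0,"spin":0,"grip":40},{"tx":0,"ty":0,"tz":0,"spin":0,"grip":40}])

```text
clock: 17.65
tool_pos: [0.5633, 0.1119, 0.1152]
tcp_rot: [[0.016, 0.968, -0.252], [-0.01, -0.251, -0.968], [-1.0, 0.018, 0.006]]
ft_force: [0.2, 0.5, -2.2]
width: 0.0562
```

Run:
```python
from h import *
s=read_state(); im=camera('wrist'); cv2.imwrite('pics/w10.png',im); c=cam('wrist',s)
uv=proj(c,[[.5577-.00,.1094,.058]])[0]; print(uv)
h=holefit(im,c,uv-[0,12],.025,'pics/w10h.png')
goto_cup((.5575,.1096),(-2.6,.8),.0657)
```

```text
[258.01882532 212.8185566 ]
hole [0.5567 0.11  ] n 79 in 64 free [0.5563 0.1101 0.0254]
tcp target [0.5602 0.1097]
clock 17.70 yaw -104.57 tilt 1.09 now-frame tx ty tz [49.6 -3.4  2.5] spin 0.001 | after-spin ty -2.5 tz 2.8 F [ 0.3  0.2 -3.2] w 0.0559
```

View pics/w10h.png

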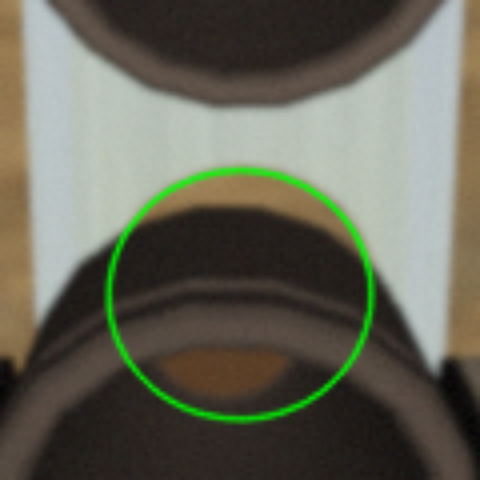

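Call:
jog_arm(rows=[{"tx":0,"ty":-2.5,"tz":2.5,"spin":0,"grip":40},{"tx":0,"ty":0,"tz":0,"spin":0,"grip":40},{"tx":3,"ty":0,"tz":0,"spin":0,"grip":40},{"tx":5,"ty":0,"tz":0,"spin":0,"grip":40},{"tx":6,"ty":0,"tz":0,"spin":0,"grip":40},{"tx":5,"ty":0,"tz":0,"spin":0,"grip":40},{"tx":3,"ty":0,"tz":0,"spin":0,"grip":40},{"tx":1,"ty":0,"tz":0,"spin":0,"grip":40},{"tx":0,"ty":0,"tz":0,"spin":0,"grip":40},{"tx":0,"ty":0,"tz":0,"spin":0,"grip":40}])

```text
clock: 18.7
tool_pos: [0.561, 0.1095, 0.0913]
tcp_rot: [[0.018, 0.968, -0.252], [-0.01, -0.252, -0.968], [-1.0, 0.02, 0.005]]
ft_force: [-0.3, 1.0, -1.7]
width: 0.056
```

Run:
```python
from h import *
goto_cup((.557,.1099),(-2.6,.8),.0657)
```

```text
tcp target [0.5597 0.11  ]
clock 18.70 yaw -104.59 tilt 1.17 now-frame tx ty tz [25.5 -1.8 -0.3] spin 0.001 | after-spin ty -1.3 tz -0.1 F [-0.3  1.  -1.7] w 0.0560
```

Call:
jog_arm(rows=[{"tx":2,"ty":-1.5,"tz":0,"spin":0,"grip":40},{"tx":4,"ty":0,"tz":0,"spin":0,"grip":40},{"tx":5,"ty":0,"tz":0,"spin":0,"grip":40},{"tx":5,"ty":0,"tz":0,"spin":0,"grip":40},{"tx":4,"ty":0,"tz":0,"spin":0,"grip":40},{"tx":2,"ty":0,"tz":0,"spin":0,"grip":40},{"tx":1,"ty":0,"tz":0,"spin":0,"grip":40},{"tx":0.5,"ty":0,"tz":0,"spin":0,"grip":40},{"tx":0,"ty":0,"tz":0,"spin":0,"grip":40},{"tx":0,"ty":0,"tz":0,"spin":0,"grip":40}])

```text
clock: 19.7
tool_pos: [0.5601, 0.1097, 0.066]
tcp_rot: [[0.018, 0.968, -0.252], [-0.01, -0.252, -0.968], [-1.0, 0.02, 0.005]]
ft_force: [0.3, 0.6, -2.3]
width: 0.0559
```

Run:
```python
from h import *
goto_cup((.557,.1099),(-2.6,.8),.0657)
```

```text
tcp target [0.5597 0.11  ]
clock 19.70 yaw -104.59 tilt 1.20 now-frame tx ty tz [ 0.3 -0.4 -0.2] spin 0.001 | after-spin ty -0.4 tz -0.2 F [ 0.3  0.6 -2.3] w 0.0559
```

Call:
jog_arm(rows=[{"tx":0.5,"ty":0,"tz":0,"spin":0,"grip":40},{"tx":0.5,"ty":0,"tz":0,"spin":0,"grip":40},{"tx":0.5,"ty":0,"tz":0,"spin":0,"grip":40},{"tx":0.5,"ty":0,"tz":0,"spin":0,"grip":40},{"tx":0.5,"ty":0,"tz":0,"spin":0,"grip":40},{"tx":0.3,"ty":0,"tz":0,"spin":0,"grip":40},{"tx":0,"ty":0,"tz":0,"spin":0,"grip":40},{"tx":0,"ty":0,"tz":0,"spin":0,"grip":40},{"tx":0,"ty":0,"tz":0,"spin":0,"grip":40},{"tx":0,"ty":0,"tz":0,"spin":0,"grip":40}])

```text
clock: 20.7
tool_pos: [0.5603, 0.1097, 0.0658]
tcp_rot: [[0.02, 0.968, -0.252], [-0.011, -0.252, -0.968], [-1.0, 0.022, 0.006]]
ft_force: [-1.2, -1.0, 0.1]
width: 0.0561
```

Run:
```python
from h import *
goto_cup((.557,.1099),(-2.6,.8),.0657)
```

```text
tcp target [0.5597 0.11  ]
clock 20.70 yaw -104.59 tilt 1.30 now-frame tx ty tz [ 0.1 -0.7 -0.1] spin 0.001 | after-spin ty -0.7 tz -0.1 F [-1.2 -1.   0.1] w 0.0561
```

Contact at the expected height again. I'll release c, rise, and check.

Call:
jog_arm(rows=[{"tx":0,"ty":0,"tz":0,"spin":0,"grip":58},{"tx":0,"ty":0,"tz":0,"spin":0,"grip":64},{"tx":0,"ty":0,"tz":0,"spin":0,"grip":72},{"tx":0,"ty":0,"tz":0,"spin":0,"grip":80},{"tx":-10,"ty":0,"tz":0,"spin":0,"grip":80},{"tx":-20,"ty":0,"tz":0,"spin":0,"grip":80},{"tx":-35,"ty":0,"tz":0,"spin":0,"grip":80},{"tx":-35,"ty":0,"tz":0,"spin":0,"grip":80},{"tx":-30,"ty":0,"tz":0,"spin":0,"grip":80},{"tx":-10,"ty":0,"tz":0,"spin":0,"grip":80}])

```text
clock: 21.7
tool_pos: [0.5567, 0.1118, 0.213]
tcp_rot: [[0.018, 0.968, -0.251], [-0.011, -0.251, -0.968], [-1.0, 0.02, 0.006]]
ft_force: [0.1, 0.2, 0.9]
width: 0.0801
```

Run:
```python
from h import *
s=read_state(); im=camera('wrist'); cv2.imwrite('pics/w11.png',im); c=cam('wrist',s)
print('c');rimfit(im,c,proj(c,[[.557,.11,.1]])[0],.0285,.100,45,90)
holefit(im,c,proj(c,[[.4913,.1272,.058]])[0],.0205)
plan(.498,-.2885,.20,-25)
```

```text
c
rim [0.5597 0.1096] rms 0.00106 free [0.5597 0.1097 0.0287] n 30
hole [0.4932 0.1258] n 120 in 111 free [0.4927 0.1263 0.0196]
clock 21.75 yaw -104.54 tilt 1.25 now-frame tx ty tz [ 16.5  43.  402.3] spin -1.388 | after-spin ty -387.8 tz 115.7 F [-0.1  0.2  2.8] w 0.0802
```

View pics/w11.png

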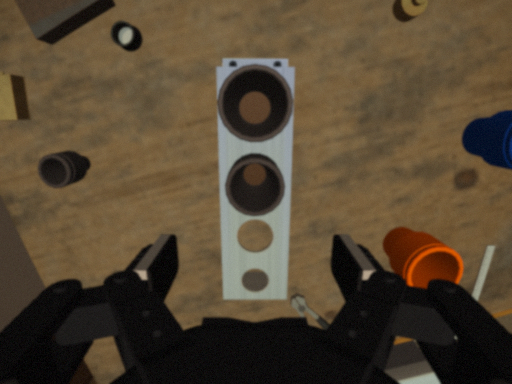

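Call:
jog_arm(rows=[{"tx":0,"ty":5,"tz":30,"spin":0,"grip":75},{"tx":0,"ty":5,"tz":45,"spin":0,"grip":75},{"tx":0,"ty":5,"tz":50,"spin":0,"grip":75},{"tx":0,"ty":5,"tz":50,"spin":0,"grip":75},{"tx":0,"ty":5,"tz":50,"spin":0,"grip":75},{"tx":0,"ty":5,"tz":30,"spin":0,"grip":75},{"tx":0,"ty":0,"tz":0,"spin":-0.139,"grip":75},{"tx":0,"ty":0,"tz":0,"spin":-0.139,"grip":75},{"tx":0,"ty":0,"tz":0,"spin":-0.139,"grip":75},{"tx":0,"ty":0,"tz":0,"spin":-0.139,"grip":75}])

```text
clock: 22.75
tool_pos: [0.5179, -0.1499, 0.2125]
tcp_rot: [[0.015, 0.949, 0.315], [-0.009, 0.315, -0.949], [-1.0, 0.012, 0.013]]
ft_force: [0.1, 0.2, -0.6]
width: 0.0749
```

Call:
jog_arm(rows=[{"tx":0,"ty":0,"tz":0,"spin":-0.139,"grip":75},{"tx":0,"ty":0,"tz":0,"spin":-0.139,"grip":75},{"tx":0,"ty":0,"tz":0,"spin":-0.139,"grip":75},{"tx":0,"ty":0,"tz":0,"spin":-0.139,"grip":75},{"tx":0,"ty":0,"tz":0,"spin":-0.139,"grip":75},{"tx":0,"ty":0,"tz":0,"spin":-0.139,"grip":75},{"tx":0,"ty":0,"tz":0,"spin":0,"grip":75},{"tx":0,"ty":0,"tz":0,"spin":0,"grip":75},{"tx":0,"ty":0,"tz":0,"spin":0,"grip":75},{"tx":0,"ty":0,"tz":0,"spin":0,"grip":75}])

```text
clock: 23.75
tool_pos: [0.5149, -0.1494, 0.2085]
tcp_rot: [[0.009, 0.378, 0.926], [-0.006, 0.926, -0.378], [-1.0, -0.002, 0.01]]
ft_force: [0.2, -0.2, 0.3]
width: 0.0749
```

Run:
```python
from h import *
plan(.498,-.2885,.20,-25)
s=read_state(); im=camera('wrist'); cv2.imwrite('pics/w12.png',im); c=cam('wrist',s)
uv=proj(c,[[.498,-.2885,.067]])[0];print(uv)
```

```text
clock 23.75 yaw -22.23 tilt 0.62 now-frame tx ty tz [   9.2 -135.1   36.8] spin 0.048 | after-spin ty -133.2 tz 43.4 F [ 0.2 -0.2  0.3] w 0.0749
[285.14365751 290.8897535 ]
```

View pics/w12.png

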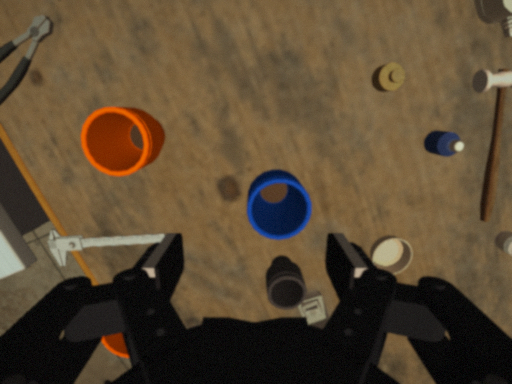

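Call:
jog_arm(rows=[{"tx":0,"ty":-15,"tz":5,"spin":0,"grip":75},{"tx":0,"ty":-25,"tz":8,"spin":0,"grip":75},{"tx":0,"ty":-30,"tz":10,"spin":0,"grip":75},{"tx":0,"ty":-28,"tz":8,"spin":0,"grip":75},{"tx":0,"ty":-20,"tz":5,"spin":0,"grip":75},{"tx":0,"ty":-8,"tz":0,"spin":0,"grip":75},{"tx":0,"ty":0,"tz":0,"spin":0,"grip":75},{"tx":0,"ty":0,"tz":0,"spin":0,"grip":75},{"tx":0,"ty":0,"tz":0,"spin":0,"grip":75},{"tx":0,"ty":0,"tz":0,"spin":0,"grip":75}])

```text
clock: 24.8
tool_pos: [0.4994, -0.2857, 0.2094]
tcp_rot: [[0.009, 0.382, 0.924], [-0.007, 0.924, -0.382], [-1.0, -0.003, 0.011]]
ft_force: [0.1, -0.8, 0.4]
width: 0.0749
```

Run:
```python
from h import *
plan(.498,-.2885,.20,-22)
s=read_state(); im=camera('wrist'); cv2.imwrite('pics/w13.png',im); c=cam('wrist',s);np.save('w13.npy',s)
uv=proj(c,[[.498,-.2885,.067]])[0];print(uv)
x=rimfit(im,c,uv,.024,.067,40,90,'pics/w13r.png')
plan(*x,.034,-22)
```

```text
clock 24.80 yaw -22.43 tilt 0.66 now-frame tx ty tz [ 9.4 -3.1 -0.4] spin -0.008 | after-spin ty -3.1 tz -0.3 F [ 0.1 -0.8  0.4] w 0.0749
[253.58003187 182.49729425]
rim [ 0.4995 -0.2888] rms 0.00154 free [ 0.4992 -0.2884  0.0252] n 26
clock 24.85 yaw -22.43 tilt 0.66 now-frame tx ty tz [175.4  -2.4  -0.8] spin -0.007 | after-spin ty -2.9 tz 1.2 F [0.4 0.2 0.4] w 0.0749
```

View pics/w13.png

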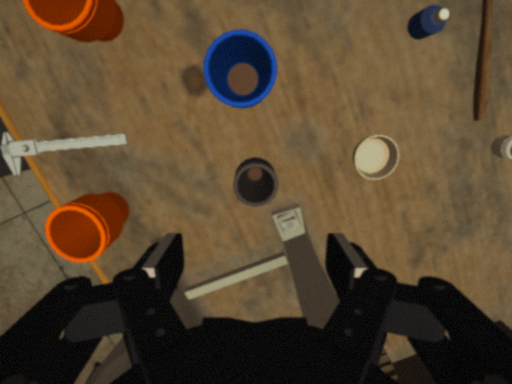

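View pics/w13r.png

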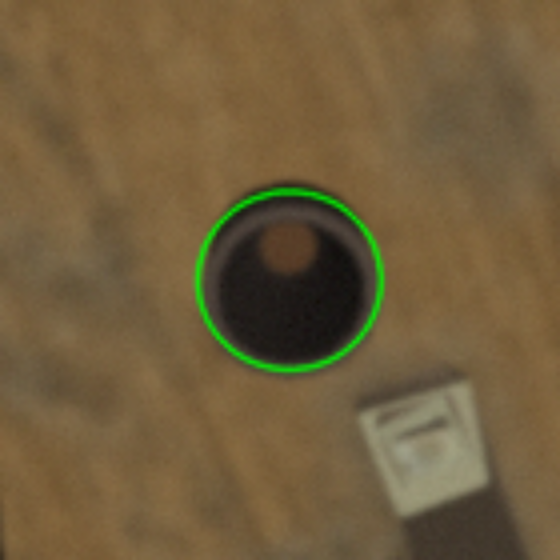

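Run:
```python
from h import *
s=np.load('w13.npy',allow_pickle=True).item(); c=cam('wrist',s)
print(ray(c,[(273,216),(300,207),(282,240),(306,233),(325,290)],.02).round(3))
c1,c2=cam('top'),cam('scene')
# mill post top corner
plan(.499,-.2886,.12,-20)
```

```text
[[ 0.5   -0.349  0.02 ]
 [ 0.536 -0.351  0.02 ]
 [ 0.499 -0.385  0.02 ]
 [ 0.531 -0.388  0.02 ]
 [ 0.527 -0.48   0.02 ]]
clock 24.85 yaw -22.43 tilt 0.66 now-frame tx ty tz [89.4 -2.7 -0.3] spin -0.042 | after-spin ty -2.9 tz 0.6 F [0.4 0.2 0.4] w 0.0749
```

Call:
jog_arm(rows=[{"tx":10,"ty":-1.5,"tz":0,"spin":-0.02,"grip":75},{"tx":20,"ty":-1,"tz":0,"spin":0,"grip":75},{"tx":25,"ty":0,"tz":0,"spin":0,"grip":75},{"tx":20,"ty":0,"tz":0,"spin":0,"grip":75},{"tx":15,"ty":0,"tz":0,"spin":0,"grip":75},{"tx":8,"ty":0,"tz":0,"spin":0,"grip":75},{"tx":3,"ty":0,"tz":0,"spin":0,"grip":75},{"tx":0,"ty":0,"tz":0,"spin":0,"grip":75},{"tx":0,"ty":0,"tz":0,"spin":0,"grip":75},{"tx":0,"ty":0,"tz":0,"spin":0,"grip":75}])

```text
clock: 25.85
tool_pos: [0.5004, -0.2865, 0.103]
tcp_rot: [[0.011, 0.352, 0.936], [-0.007, 0.936, -0.352], [-1.0, -0.003, 0.013]]
ft_force: [-0.1, 0.4, -0.4]
width: 0.0753
```

Run:
```python
from h import *
plan(.499,-.2886,.034,-22)
```

```text
clock 25.85 yaw -20.61 tilt 0.75 now-frame tx ty tz [69.  -2.3 -1.5] spin 0.024 | after-spin ty -2.5 tz -0.5 F [-0.1  0.4 -0.4] w 0.0753
```

Call:
jog_arm(rows=[{"tx":5,"ty":-2,"tz":0,"spin":0,"grip":75},{"tx":12,"ty":0,"tz":-1,"spin":0,"grip":75},{"tx":15,"ty":0,"tz":0,"spin":0,"grip":75},{"tx":14,"ty":0,"tz":0,"spin":0,"grip":75},{"tx":10,"ty":0,"tz":0,"spin":0,"grip":75},{"tx":6,"ty":0,"tz":0,"spin":0,"grip":75},{"tx":2,"ty":0,"tz":0,"spin":0,"grip":75},{"tx":0,"ty":0,"tz":0,"spin":0,"grip":75},{"tx":0,"ty":0,"tz":0,"spin":0,"grip":75},{"tx":0,"ty":0,"tz":0,"spin":0,"grip":75}])

```text
clock: 26.85
tool_pos: [0.4996, -0.2887, 0.0335]
tcp_rot: [[0.011, 0.352, 0.936], [-0.007, 0.936, -0.352], [-1.0, -0.003, 0.013]]
ft_force: [0.1, -0.0, 0.3]
width: 0.0754
```

Run:
```python
from h import *
plan(.499,-.2886,.034,-22)
```

```text
clock 26.85 yaw -20.60 tilt 0.77 now-frame tx ty tz [-0.6 -0.1 -0.6] spin 0.024 | after-spin ty -0.1 tz -0.6 F [ 0.1 -0.   0.3] w 0.0754
```

Call:
jog_arm(rows=[{"tx":-0.5,"ty":0,"tz":-0.5,"spin":0,"grip":65},{"tx":0,"ty":0,"tz":0,"spin":0,"grip":58},{"tx":0,"ty":0,"tz":0,"spin":0,"grip":52},{"tx":0,"ty":0,"tz":0,"spin":0,"grip":46},{"tx":0,"ty":0,"tz":0,"spin":0,"grip":40},{"tx":0,"ty":0,"tz":0,"spin":0,"grip":32},{"tx":0,"ty":0,"tz":0,"spin":0,"grip":32},{"tx":0,"ty":0,"tz":0,"spin":0,"grip":32},{"tx":0,"ty":0,"tz":0,"spin":0,"grip":32},{"tx":0,"ty":0,"tz":0,"spin":0,"grip":32}])

```text
clock: 27.85
tool_pos: [0.4996, -0.2891, 0.0355]
tcp_rot: [[0.013, 0.352, 0.936], [-0.009, 0.936, -0.352], [-1.0, -0.004, 0.015]]
ft_force: [-0.1, -0.3, 1.1]
width: 0.0471
```

Run:
```python
from h import *
plan(.499,-.2886,.034,-22)
s=read_state(); im=camera('wrist'); cv2.imwrite('pics/w14.png',im);print(s['tool_pos'])
cv2.imwrite('pics/w14z.png',cv2.resize(im[180:330,160:350],None,fx=4,fy=4,interpolation=cv2.INTER_CUBIC))
```

```text
clock 27.85 yaw -20.61 tilt 0.89 now-frame tx ty tz [ 1.5  0.2 -0.7] spin 0.024 | after-spin ty 0.2 tz -0.7 F [-0.1 -0.3  1.1] w 0.0471
[ 0.49956982 -0.2890608   0.03553646]
```

View pics/w14z.png

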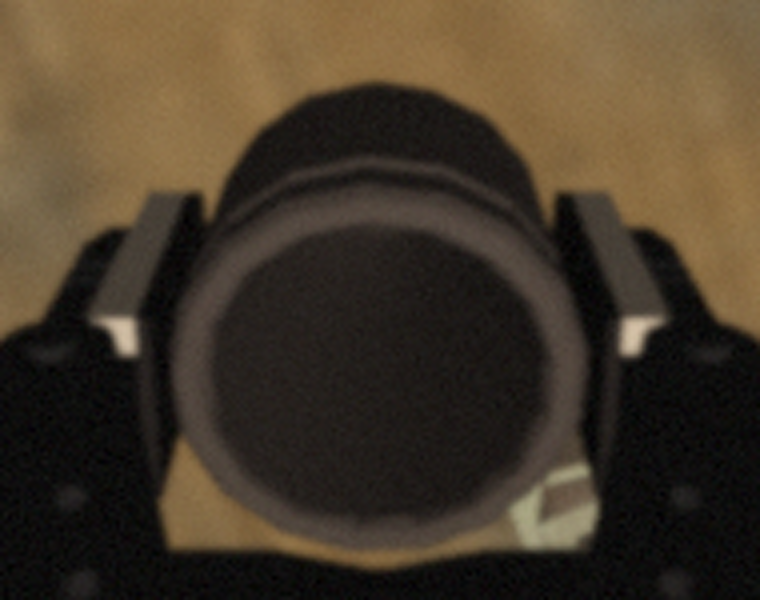

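Run:
```python
from h import *
held([[(173,365),(588,365),(380,183),(380,548)],[(213,365),(548,365),(380,225),(380,518)]],(160,180),4,.0315,(.024,.019))
```

```text
held y,z mm [-2.58 -0.76] res [-0.3 -0.3 -0.3 -0.3] free [-2.56 -0.76 23.69]
held y,z mm [-2.84 -0.76] res [0.1 0.1 0.1 0.1] free [-2.85 -0.76 19.1 ]
```

Call:
jog_arm(rows=[{"tx":-5,"ty":0,"tz":0,"spin":0,"grip":32},{"tx":-15,"ty":0,"tz":0,"spin":0,"grip":32},{"tx":-30,"ty":0,"tz":0,"spin":0,"grip":32},{"tx":-40,"ty":0,"tz":0,"spin":0,"grip":32},{"tx":-40,"ty":10,"tz":0,"spin":0,"grip":32},{"tx":-15,"ty":25,"tz":-10,"spin":0,"grip":32},{"tx":0,"ty":40,"tz":-15,"spin":0,"grip":32},{"tx":0,"ty":45,"tz":-15,"spin":0.1,"grip":32},{"tx":0,"ty":45,"tz":-20,"spin":0.1,"grip":32},{"tx":0,"ty":45,"tz":-20,"spin":0.1,"grip":32}])

```text
clock: 28.9
tool_pos: [0.5113, -0.0629, 0.1941]
tcp_rot: [[0.018, 0.628, 0.778], [-0.013, 0.778, -0.628], [-1.0, 0.002, 0.022]]
ft_force: [1.8, -0.0, -1.1]
width: 0.047
```

Run:
```python
from h import *
plan(.465,.105,.19,-104.65)
```

```text
clock 28.90 yaw -38.88 tilt 1.27 now-frame tx ty tz [   1.2  101.6 -141.5] spin 1.148 | after-spin ty -87.3 tz -150.7 F [ 1.8 -0.  -1.1] w 0.0470
```

Run:
```python
from h import *
for k in range(2): 
    i=camera_info('wrist');print(i['cx'],i['fx'],i['hand_eye'].round(5).tolist())
held([[(173,365),(588,365),(380,183),(380,548)]],(160,180),4,.0315,(.024,))
held([[(77,400),(683,400),(378,135),(138,585),(622,585)]],(160,180),4,.0387,(.033,))
```

```text
254.27157133223267 280.90683159964993 [[0.00082, -0.27129, 0.9625, -0.14405], [-0.00022, -0.9625, -0.27129, 0.0677], [1.0, 1e-05, -0.00085, -0.00058], [0.0, 0.0, 0.0, 1.0]]
254.27157133223267 280.90683159964993 [[0.00082, -0.27129, 0.9625, -0.14405], [-0.00022, -0.9625, -0.27129, 0.0677], [1.0, 1e-05, -0.00085, -0.00058], [0.0, 0.0, 0.0, 1.0]]
held y,z mm [-2.86 -0.47] res [-0.3 -0.3 -0.2 -0.3] free [-2.84 -0.47 23.69]
held y,z mm [-5.9  -0.54] res [0.  0.  1.9 1.2 1.2] free [-5.62 -0.54 33.86]
```

The hand-eye values change slightly between scripts, so from here I'll measure the cup and the hole within one script.

Call:
jog_arm(rows=[{"tx":0,"ty":10,"tz":-10,"spin":0.144,"grip":32},{"tx":0,"ty":10,"tz":-15,"spin":0.144,"grip":32},{"tx":0,"ty":0,"tz":-15,"spin":0.144,"grip":32},{"tx":0,"ty":0,"tz":-20,"spin":0.144,"grip":32},{"tx":0,"ty":-10,"tz":-20,"spin":0.144,"grip":32},{"tx":0,"ty":-15,"tz":-20,"spin":0.144,"grip":32},{"tx":0,"ty":-15,"tz":-20,"spin":0.144,"grip":32},{"tx":0,"ty":-10,"tz":-20,"spin":0.14,"grip":32},{"tx":0,"ty":0,"tz":0,"spin":0,"grip":32},{"tx":0,"ty":0,"tz":0,"spin":0,"grip":32}])

```text
clock: 29.9
tool_pos: [0.4307, 0.0893, 0.2019]
tcp_rot: [[0.03, 0.957, -0.289], [-0.012, -0.289, -0.957], [-0.999, 0.032, 0.003]]
ft_force: [0.6, -0.4, -1.3]
width: 0.0472
```

Run:
```python
from h import *
plan(.465,.105,.19,-104.65)
```

```text
clock 29.90 yaw -106.78 tilt 1.84 now-frame tx ty tz [ 12.7  27.9 -25. ] spin -0.037 | after-spin ty 29.2 tz -23.9 F [ 0.6 -0.4 -1.3] w 0.0472
```

Call:
jog_arm(rows=[{"tx":3,"ty":3,"tz":-10,"spin":-0.037,"grip":32},{"tx":3,"ty":5,"tz":-15,"spin":0,"grip":32},{"tx":3,"ty":5,"tz":-10,"spin":0,"grip":32},{"tx":0,"ty":3,"tz":-3,"spin":0,"grip":32},{"tx":0,"ty":0,"tz":0,"spin":0,"grip":32},{"tx":0,"ty":0,"tz":0,"spin":0,"grip":32},{"tx":0,"ty":0,"tz":0,"spin":0,"grip":32},{"tx":0,"ty":0,"tz":0,"spin":0,"grip":32},{"tx":0,"ty":0,"tz":0,"spin":0,"grip":32},{"tx":0,"ty":0,"tz":0,"spin":0,"grip":32}])

```text
clock: 30.9
tool_pos: [0.4592, 0.1206, 0.1936]
tcp_rot: [[0.03, 0.97, -0.242], [-0.013, -0.242, -0.97], [-0.999, 0.033, 0.005]]
ft_force: [-0.4, 0.5, -1.3]
width: 0.0468
```

Run:
```python
from h import *
s=read_state(); im=camera('wrist'); cv2.imwrite('pics/w15.png',im); c=cam('wrist',s)
uv=proj(c,[[.492,.1265,.058]])[0]; print(uv)
h=holefit(im,c,uv,.0205,'pics/w15h.png')
held([[(173,365),(588,365),(380,183),(380,548)],[(213,365),(548,365),(380,225),(380,518)]],(160,180),4,.0315,(.024,.019))
goto_cup(h,(-2.8,-.5),.12)
cv2.imwrite('pics/w15z.png',cv2.resize(im[180:330,160:350],None,fx=4,fy=4,interpolation=cv2.INTER_CUBIC))
```

```text
[239.3415494  155.77502711]
hole [0.4932 0.1262] n 120 in 120 free [0.4928 0.1264 0.0196]
held y,z mm [-2.91  0.81] res [-0.3 -0.3 -0.2 -0.3] free [-2.89  0.81 23.71]
held y,z mm [-3.17  0.81] res [0.1 0.1 0.1 0.1] free [-3.18  0.81 19.12]
tcp target [0.4957 0.125 ]
clock 30.95 yaw -104.03 tilt 1.89 now-frame tx ty tz [ 74.6  32.  -13.4] spin 0.011 | after-spin ty 34.3 tz -13.4 F [-0.7 -0.  -0.6] w 0.0467
```

View pics/w15.png

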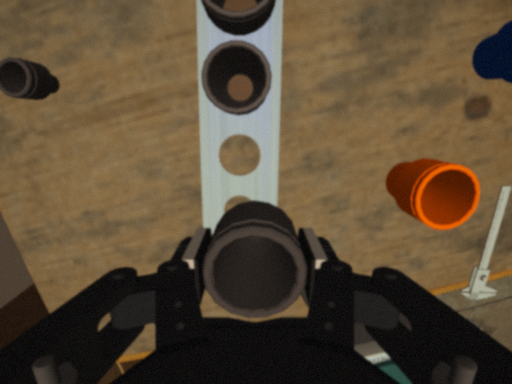

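View pics/w15z.png

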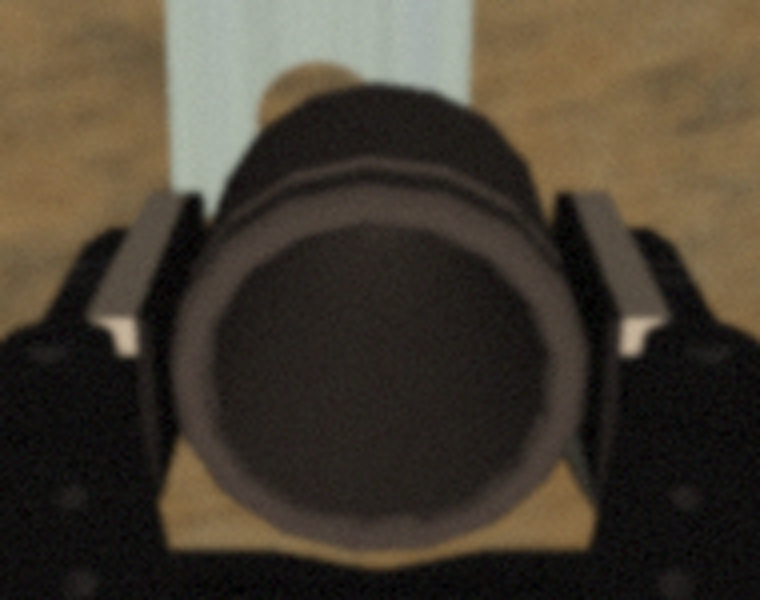

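View pics/w15h.png

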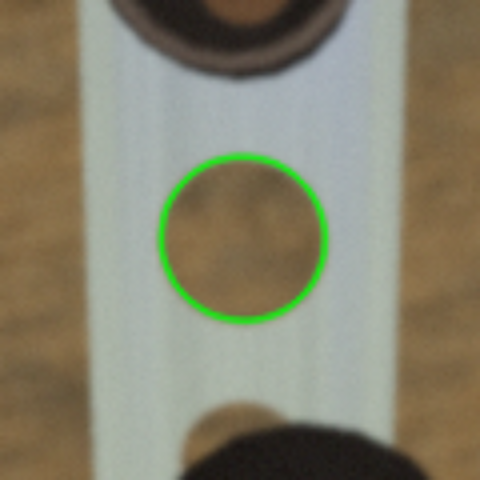

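Run:
```python
from h import *
goto_cup((.493,.1263),(-2.9,.3),.12,-104.2)
```

```text
tcp target [0.4959 0.1259]
clock 30.95 yaw -104.03 tilt 1.89 now-frame tx ty tz [ 74.6  31.9 -14.3] spin 0.003 | after-spin ty 34.3 tz -14.1 F [-0.7 -0.  -0.6] w 0.0467
```

Call:
jog_arm(rows=[{"tx":0,"ty":8,"tz":-4,"spin":0,"grip":32},{"tx":5,"ty":10,"tz":-5,"spin":0,"grip":32},{"tx":12,"ty":8,"tz":-3,"spin":0,"grip":32},{"tx":15,"ty":5,"tz":-2,"spin":0,"grip":32},{"tx":15,"ty":1,"tz":0,"spin":0,"grip":32},{"tx":12,"ty":0,"tz":0,"spin":0,"grip":32},{"tx":8,"ty":0,"tz":0,"spin":0,"grip":32},{"tx":3,"ty":0,"tz":0,"spin":0,"grip":32},{"tx":0,"ty":0,"tz":0,"spin":0,"grip":32},{"tx":0,"ty":0,"tz":0,"spin":0,"grip":32}])

```text
clock: 31.95
tool_pos: [0.5026, 0.1271, 0.1204]
tcp_rot: [[0.032, 0.97, -0.243], [-0.012, -0.243, -0.97], [-0.999, 0.034, 0.004]]
ft_force: [-0.2, 0.8, -2.1]
width: 0.0472
```

Run:
```python
from h import *
s=read_state(); im=camera('wrist'); cv2.imwrite('pics/w16.png',im); c=cam('wrist',s)
uv=proj(c,[[.493,.1263,.058]])[0]; print(uv)
h=holefit(im,c,uv-[0,10],.0205,'pics/w16h.png')
held([[(173,365),(588,365),(380,183),(380,548)],[(213,365),(548,365),(380,225),(380,518)]],(160,180),4,.0315,(.024,.019))
goto_cup((.493,.1263),(-2.9,.3),.0645,-104.2)
print(s['tool_pos'],s['tcp_rot'][:,0])
```

```text
[257.18978833 217.27666121]
hole [0.4922 0.1267] n 88 in 65 free [0.4915 0.1268 0.0211]
held y,z mm [-2.91  0.81] res [-0.3 -0.3 -0.2 -0.3] free [-2.89  0.81 23.71]
held y,z mm [-3.17  0.81] res [0.1 0.1 0.1 0.1] free [-3.18  0.81 19.12]
tcp target [0.4959 0.1259]
clock 32.00 yaw -104.06 tilt 1.98 now-frame tx ty tz [55.8 -8.2  2.6] spin 0.002 | after-spin ty -6.3 tz 2.9 F [-0.7  0.5 -1.2] w 0.0469
[0.50263312 0.1271016  0.12040005] [ 0.03216246 -0.01201587 -0.99941042]
```

View pics/w16h.png

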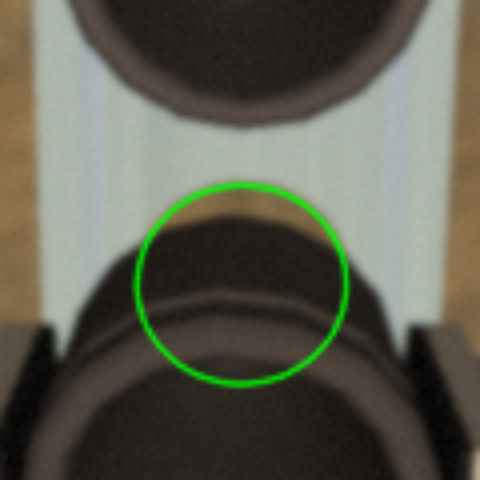

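Call:
jog_arm(rows=[{"tx":0,"ty":-4,"tz":1.5,"spin":0,"grip":32},{"tx":0,"ty":-2.5,"tz":1.2,"spin":0,"grip":32},{"tx":0,"ty":0,"tz":0,"spin":0,"grip":32},{"tx":3,"ty":0,"tz":0,"spin":0,"grip":32},{"tx":6,"ty":-0.2,"tz":0,"spin":0,"grip":32},{"tx":7,"ty":-0.2,"tz":0,"spin":0,"grip":32},{"tx":5,"ty":-0.2,"tz":0,"spin":0,"grip":32},{"tx":2,"ty":-0.2,"tz":0,"spin":0,"grip":32},{"tx":0,"ty":0,"tz":0,"spin":0,"grip":32},{"tx":0,"ty":0,"tz":0,"spin":0,"grip":32}])

```text
clock: 33.0
tool_pos: [0.4953, 0.1259, 0.096]
tcp_rot: [[0.034, 0.969, -0.243], [-0.012, -0.243, -0.97], [-0.999, 0.036, 0.003]]
ft_force: [-0.8, 0.5, -1.1]
width: 0.0469
```

Run:
```python
from h import *
goto_cup((.4927,.1265),(-2.9,.3),.0645,-104.2)
```

```text
tcp target [0.4956 0.1261]
clock 33.00 yaw -104.06 tilt 2.05 now-frame tx ty tz [31.4 -0.9 -0.4] spin 0.002 | after-spin ty 0.2 tz -0.3 F [-0.8  0.5 -1.1] w 0.0469
```

Call:
jog_arm(rows=[{"tx":3,"ty":0,"tz":0,"spin":0,"grip":32},{"tx":5,"ty":-0.2,"tz":0,"spin":0,"grip":32},{"tx":6,"ty":-0.2,"tz":0,"spin":0,"grip":32},{"tx":6,"ty":-0.2,"tz":0,"spin":0,"grip":32},{"tx":5,"ty":-0.2,"tz":0,"spin":0,"grip":32},{"tx":3,"ty":-0.1,"tz":0,"spin":0,"grip":32},{"tx":1,"ty":0,"tz":0,"spin":0,"grip":32},{"tx":0,"ty":0,"tz":0,"spin":0,"grip":32},{"tx":0,"ty":0,"tz":0,"spin":0,"grip":32},{"tx":0,"ty":0,"tz":0,"spin":0,"grip":32}])

```text
clock: 34.0
tool_pos: [0.4959, 0.1257, 0.0651]
tcp_rot: [[0.034, 0.969, -0.243], [-0.013, -0.243, -0.97], [-0.999, 0.036, 0.004]]
ft_force: [-1.3, 0.1, 1.4]
width: 0.0468
```

Run:
```python
from h import *
goto_cup((.4927,.1265),(-2.9,.3),.0645,-104.2)
```

```text
tcp target [0.4956 0.1261]
clock 34.00 yaw -104.07 tilt 2.10 now-frame tx ty tz [ 0.6 -0.4 -0.3] spin 0.002 | after-spin ty -0.4 tz -0.3 F [-1.3  0.1  1.4] w 0.0468
```

Call:
jog_arm(rows=[{"tx":0,"ty":0,"tz":0,"spin":0,"grip":49},{"tx":0,"ty":0,"tz":0,"spin":0,"grip":54},{"tx":0,"ty":0,"tz":0,"spin":0,"grip":62},{"tx":0,"ty":0,"tz":0,"spin":0,"grip":72},{"tx":-8,"ty":0,"tz":0,"spin":0,"grip":72},{"tx":-20,"ty":0,"tz":0,"spin":0,"grip":72},{"tx":-35,"ty":0,"tz":0,"spin":0,"grip":72},{"tx":-35,"ty":0,"tz":0,"spin":0,"grip":72},{"tx":-30,"ty":0,"tz":0,"spin":0,"grip":72},{"tx":-10,"ty":0,"tz":0,"spin":0,"grip":72}])

```text
clock: 35.0
tool_pos: [0.4899, 0.128, 0.2092]
tcp_rot: [[0.032, 0.97, -0.242], [-0.012, -0.241, -0.97], [-0.999, 0.034, 0.004]]
ft_force: [0.3, 0.7, -0.9]
width: 0.0723
```

Run:
```python
from h import *
s=read_state(); im=camera('wrist'); cv2.imwrite('pics/w17.png',im); c=cam('wrist',s)
print('b');rimfit(im,c,proj(c,[[.493,.126,.096]])[0],.024,.096,40,90)
holefit(im,c,proj(c,[[.437,.141,.058]])[0],.016)
plan(.62,.319,.20,-104.65)
u=proj(c,[[.62,.319,.058]])[0];print(u)
```

```text
b
rim [0.4944 0.1253] rms 0.00095 free [0.4944 0.1252 0.0242] n 26
hole [0.4362 0.1411] n 120 in 120 free [0.4364 0.141  0.0153]
clock 35.05 yaw -103.99 tilt 2.00 now-frame tx ty tz [  11.6   79.5 -216.7] spin 0.011 | after-spin ty 77.3 tz -217.6 F [0.5 0.4 2.4] w 0.0721
[ 46.58214448 108.26705551]
```

View pics/w17.png

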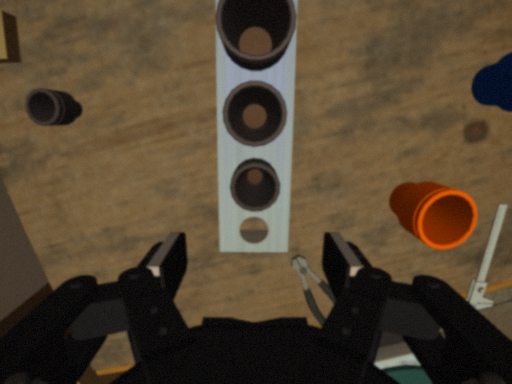

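b is seated at (254,185). Now a.

Call:
jog_arm(rows=[{"tx":0,"ty":5,"tz":-25,"spin":0,"grip":72},{"tx":0,"ty":12,"tz":-40,"spin":0,"grip":72},{"tx":0,"ty":15,"tz":-45,"spin":0,"grip":72},{"tx":0,"ty":15,"tz":-45,"spin":0,"grip":72},{"tx":0,"ty":15,"tz":-35,"spin":0,"grip":72},{"tx":0,"ty":12,"tz":-20,"spin":0,"grip":72},{"tx":0,"ty":5,"tz":-5,"spin":0,"grip":72},{"tx":0,"ty":0,"tz":0,"spin":0,"grip":72},{"tx":0,"ty":0,"tz":0,"spin":0,"grip":72},{"tx":0,"ty":0,"tz":0,"spin":0,"grip":72}])

```text
clock: 36.05
tool_pos: [0.621, 0.3205, 0.2056]
tcp_rot: [[0.028, 0.969, -0.246], [-0.018, -0.246, -0.969], [-0.999, 0.031, 0.01]]
ft_force: [-0.1, -0.1, 0.6]
width: 0.072
```

Run:
```python
from h import *
s=read_state(); im=camera('wrist'); cv2.imwrite('pics/w18.png',im); c=cam('wrist',s);np.save('w18.npy',s)
uv=proj(c,[[.62,.319,.058]])[0];print(uv)
x=rimfit(im,c,uv,.0195,.058,40,90,'pics/w18r.png')
plan(*x,.029,-104)
```

```text
[253.90158401 183.22621367]
rim [0.6248 0.3222] rms 0.00126 free [0.6247 0.3222 0.0204] n 26
clock 36.10 yaw -104.27 tilt 1.88 now-frame tx ty tz [176.7  -2.3  -4.5] spin -0.005 | after-spin ty 3.2 tz -2.7 F [ 0.4 -0.   0.7] w 0.0721
```

View pics/w18.png

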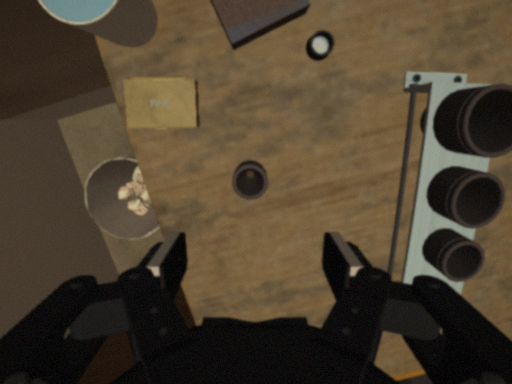

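View pics/w18r.png

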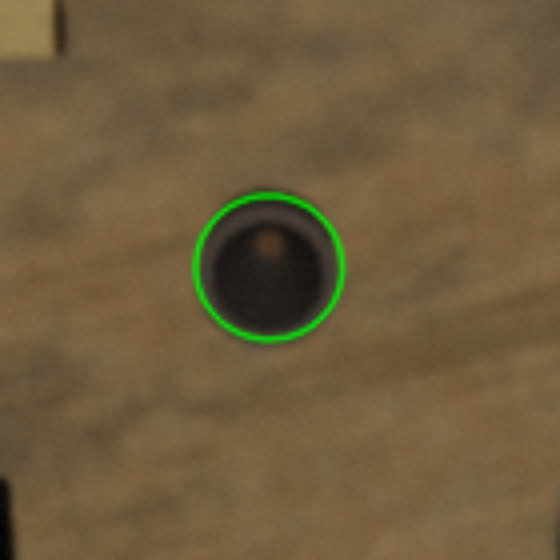

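Call:
jog_arm(rows=[{"tx":10,"ty":1,"tz":-1,"spin":0,"grip":70},{"tx":20,"ty":0,"tz":-1,"spin":0,"grip":65},{"tx":25,"ty":-0.8,"tz":0,"spin":0,"grip":65},{"tx":25,"ty":-0.8,"tz":0,"spin":0,"grip":65},{"tx":20,"ty":-0.6,"tz":0,"spin":0,"grip":65},{"tx":10,"ty":-0.3,"tz":0,"spin":0,"grip":65},{"tx":3,"ty":0,"tz":0,"spin":0,"grip":65},{"tx":0,"ty":0,"tz":0,"spin":0,"grip":65},{"tx":0,"ty":0,"tz":0,"spin":0,"grip":65},{"tx":0,"ty":0,"tz":0,"spin":0,"grip":65}])

```text
clock: 37.1
tool_pos: [0.6243, 0.3171, 0.09]
tcp_rot: [[0.033, 0.968, -0.25], [-0.017, -0.25, -0.968], [-0.999, 0.036, 0.009]]
ft_force: [0.3, 0.3, -0.1]
width: 0.0649
```

Run:
```python
from h import *
plan(.6243,.322,.029,-104.2)
```

```text
clock 37.10 yaw -104.48 tilt 2.11 now-frame tx ty tz [60.9 -3.4 -5.2] spin -0.005 | after-spin ty -1.2 tz -4.7 F [ 0.3  0.3 -0.1] w 0.0649
```

Call:
jog_arm(rows=[{"tx":0,"ty":-1.2,"tz":-4,"spin":0,"grip":65},{"tx":5,"ty":0,"tz":-1,"spin":0,"grip":65},{"tx":12,"ty":-0.4,"tz":0,"spin":0,"grip":65},{"tx":14,"ty":-0.4,"tz":0,"spin":0,"grip":65},{"tx":12,"ty":-0.4,"tz":0,"spin":0,"grip":65},{"tx":9,"ty":-0.3,"tz":0,"spin":0,"grip":65},{"tx":5,"ty":-0.2,"tz":0,"spin":0,"grip":65},{"tx":2,"ty":0,"tz":0,"spin":0,"grip":65},{"tx":0,"ty":0,"tz":0,"spin":0,"grip":65},{"tx":0,"ty":0,"tz":0,"spin":0,"grip":65}])

```text
clock: 38.1
tool_pos: [0.6248, 0.3224, 0.0258]
tcp_rot: [[0.033, 0.968, -0.25], [-0.017, -0.249, -0.968], [-0.999, 0.036, 0.008]]
ft_force: [0.4, -0.0, 0.5]
width: 0.0649
```

Run:
```python
from h import *
plan(.6243,.322,.029,-104.2)
```

```text
clock 38.10 yaw -104.46 tilt 2.13 now-frame tx ty tz [-3.2 -0.3  0.5] spin -0.005 | after-spin ty -0.4 tz 0.5 F [ 0.4 -0.   0.5] w 0.0649
```

Call:
jog_arm(rows=[{"tx":-2,"ty":0,"tz":0.4,"spin":0,"grip":60},{"tx":0,"ty":0,"tz":0,"spin":0,"grip":52},{"tx":0,"ty":0,"tz":0,"spin":0,"grip":44},{"tx":0,"ty":0,"tz":0,"spin":0,"grip":38},{"tx":0,"ty":0,"tz":0,"spin":0,"grip":30},{"tx":0,"ty":0,"tz":0,"spin":0,"grip":24},{"tx":0,"ty":0,"tz":0,"spin":0,"grip":24},{"tx":0,"ty":0,"tz":0,"spin":0,"grip":24},{"tx":0,"ty":0,"tz":0,"spin":0,"grip":24},{"tx":0,"ty":0,"tz":0,"spin":0,"grip":24}])

```text
clock: 39.1
tool_pos: [0.6255, 0.3223, 0.0298]
tcp_rot: [[0.035, 0.968, -0.25], [-0.016, -0.25, -0.968], [-0.999, 0.038, 0.007]]
ft_force: [-0.5, -0.3, 0.9]
width: 0.0375
```

Run:
```python
from h import *
plan(.6243,.322,.029,-104.2)
s=read_state(); im=camera('wrist'); cv2.imwrite('pics/w19.png',im);print(s['tool_pos'],-s['tcp_rot'][2])
cv2.imwrite('pics/w19z.png',cv2.resize(im[180:330,160:350],None,fx=4,fy=4,interpolation=cv2.INTER_CUBIC))
```

```text
clock 39.10 yaw -104.48 tilt 2.22 now-frame tx ty tz [ 0.8 -1.1  0.6] spin -0.005 | after-spin ty -1.1 tz 0.6 F [-0.5 -0.3  0.9] w 0.0375
[0.62552739 0.32228007 0.02983044] [ 0.9992484  -0.03815643 -0.00683543]
```

View pics/w19z.png

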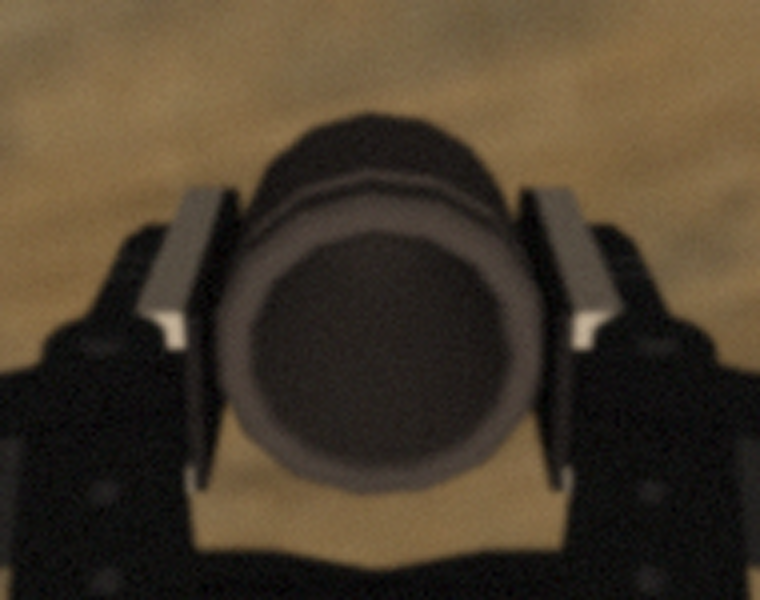

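Call:
jog_arm(rows=[{"tx":-5,"ty":0,"tz":0,"spin":0,"grip":24},{"tx":-15,"ty":0,"tz":0,"spin":0,"grip":24},{"tx":-30,"ty":0,"tz":0,"spin":0,"grip":24},{"tx":-40,"ty":0,"tz":0,"spin":0,"grip":24},{"tx":-40,"ty":-10,"tz":5,"spin":0,"grip":24},{"tx":-20,"ty":-25,"tz":20,"spin":0,"grip":24},{"tx":0,"ty":-35,"tz":35,"spin":0,"grip":24},{"tx":0,"ty":-35,"tz":40,"spin":0,"grip":24},{"tx":0,"ty":-35,"tz":40,"spin":0,"grip":24},{"tx":0,"ty":-20,"tz":30,"spin":0,"grip":24}])

```text
clock: 40.15
tool_pos: [0.4223, 0.2033, 0.1875]
tcp_rot: [[0.041, 0.968, -0.247], [-0.014, -0.247, -0.969], [-0.999, 0.043, 0.003]]
ft_force: [1.0, 0.3, -0.2]
width: 0.0377
```

Run:
```python
from h import *
plan(.41,.142,.17,-104.2)
```

```text
clock 40.15 yaw -104.33 tilt 2.49 now-frame tx ty tz [17.8  2.5 62.3] spin -0.002 | after-spin ty 3.1 tz 62.4 F [ 1.   0.3 -0.2] w 0.0377
```

Call:
jog_arm(rows=[{"tx":0,"ty":0,"tz":15,"spin":0,"grip":24},{"tx":0,"ty":0,"tz":18,"spin":0,"grip":24},{"tx":0,"ty":0,"tz":12,"spin":0,"grip":24},{"tx":0,"ty":0,"tz":5,"spin":0,"grip":24},{"tx":0,"ty":0,"tz":0,"spin":0,"grip":24},{"tx":0,"ty":0,"tz":0,"spin":0,"grip":24},{"tx":0,"ty":0,"tz":0,"spin":0,"grip":24},{"tx":0,"ty":0,"tz":0,"spin":0,"grip":24},{"tx":0,"ty":0,"tz":0,"spin":0,"grip":24},{"tx":0,"ty":0,"tz":0,"spin":0,"grip":24}])

```text
clock: 41.15
tool_pos: [0.4065, 0.153, 0.1932]
tcp_rot: [[0.049, 0.968, -0.245], [-0.016, -0.245, -0.97], [-0.999, 0.051, 0.003]]
ft_force: [0.3, 1.0, -0.1]
width: 0.0375
```

Run:
```python
from h import *
s=read_state(); im=camera('wrist'); cv2.imwrite('pics/w20.png',im); c=cam('wrist',s)
uv=proj(c,[[.4365,.141,.058]])[0]; print(uv)
h=holefit(im,c,uv,.016,'pics/w20h.png')
held([[(217,343),(543,343),(380,195),(380,493)],[(250,343),(512,343),(380,231),(380,466)]],(160,180),4,.0282,(.0195,.0145))
goto_cup(h,(-2.8,.5),.11)
print(s['tool_pos'],-s['tcp_rot'][2])
cv2.imwrite('pics/w20z.png',cv2.resize(im[180:330,160:350],None,fx=4,fy=4,interpolation=cv2.INTER_CUBIC))
```

```text
[257.4528806  156.65731222]
hole [0.4375 0.1408] n 120 in 119 free [0.4372 0.1409 0.0151]
held y,z mm [-1.62  0.76] res [-0.5 -0.5  0.2  0.1] free [-1.61  0.76 19.33]
held y,z mm [-1.71  0.87] res [0.8 0.8 0.9 1.2] free [-1.85  0.88 15.41]
tcp target [0.4404 0.1406]
clock 41.20 yaw -104.19 tilt 2.95 now-frame tx ty tz [85.  31.6  3.4] spin 0.008 | after-spin ty 36.0 tz 3.4 F [-0.1  1.  -1.1] w 0.0373
[0.40648112 0.15299336 0.19323604] [ 0.99866989 -0.05144254 -0.00348111]
```

View pics/w20.png

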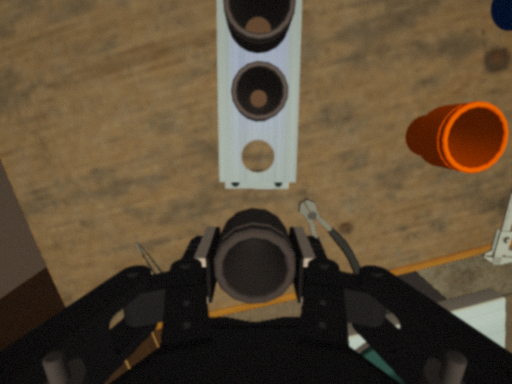

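View pics/w20h.png

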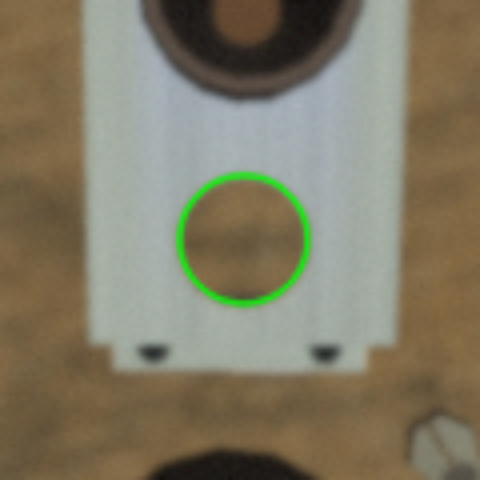

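View pics/w20z.png

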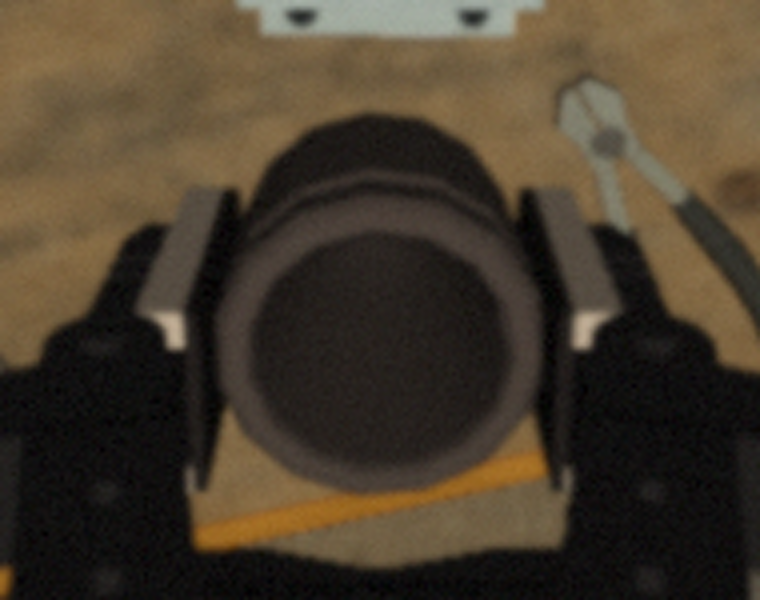

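Call:
jog_arm(rows=[{"tx":5,"ty":8,"tz":1,"spin":0,"grip":24},{"tx":10,"ty":9,"tz":1,"spin":0,"grip":24},{"tx":15,"ty":7,"tz":1,"spin":0,"grip":24},{"tx":18,"ty":3,"tz":0,"spin":0,"grip":24},{"tx":15,"ty":0,"tz":0,"spin":0,"grip":24},{"tx":10,"ty":0,"tz":0,"spin":0,"grip":24},{"tx":5,"ty":0,"tz":0,"spin":0,"grip":24},{"tx":0,"ty":0,"tz":0,"spin":0,"grip":24},{"tx":0,"ty":0,"tz":0,"spin":0,"grip":24},{"tx":0,"ty":0,"tz":0,"spin":0,"grip":24}])

```text
clock: 42.2
tool_pos: [0.4407, 0.1399, 0.1102]
tcp_rot: [[0.048, 0.968, -0.247], [-0.016, -0.246, -0.969], [-0.999, 0.051, 0.003]]
ft_force: [-0.1, -1.7, -1.2]
width: 0.0372
```

Run:
```python
from h import *
s=read_state(); im=camera('wrist'); cv2.imwrite('pics/w21.png',im); c=cam('wrist',s)
uv=proj(c,[[.4375,.1408,.058]])[0]; print(uv)
h=holefit(im,c,uv-[0,10],.016,'pics/w21h.png')
held([[(217,343),(543,343),(380,195),(380,493)]],(160,180),4,.0282,(.0195,))
goto_cup((.4375,.1408),(-2.9,.55),.0638,-104.2)
print(s['tool_pos'],-s['tcp_rot'][2])
```

```text
[253.12577496 215.50408754]
hole [0.4367 0.1412] n 91 in 78 free [0.4369 0.1411 0.0158]
held y,z mm [-1.62  0.76] res [-0.5 -0.5  0.2  0.1] free [-1.61  0.76 19.33]
tcp target [0.4404 0.1406]
clock 42.25 yaw -104.29 tilt 2.92 now-frame tx ty tz [46.4 -2.9 -0.8] spin -0.002 | after-spin ty -0.5 tz -0.6 F [-0.8 -0.5 -0.1] w 0.0373
[0.44070358 0.13990646 0.11016666] [ 0.99871159 -0.05063106 -0.00341318]
```

View pics/w21h.png

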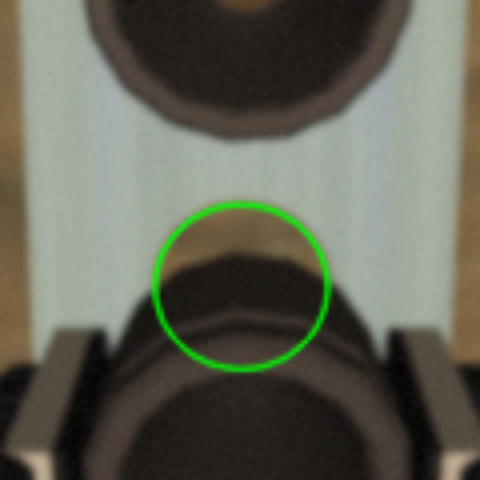

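Call:
jog_arm(rows=[{"tx":0,"ty":-1,"tz":-0.8,"spin":0,"grip":24},{"tx":0,"ty":0,"tz":0,"spin":0,"grip":24},{"tx":3,"ty":-0.1,"tz":0,"spin":0,"grip":24},{"tx":6,"ty":-0.3,"tz":0,"spin":0,"grip":24},{"tx":7,"ty":-0.4,"tz":0,"spin":0,"grip":24},{"tx":5,"ty":-0.3,"tz":0,"spin":0,"grip":24},{"tx":2,"ty":-0.1,"tz":0,"spin":0,"grip":24},{"tx":0,"ty":0,"tz":0,"spin":0,"grip":24},{"tx":0,"ty":0,"tz":0,"spin":0,"grip":24},{"tx":0,"ty":0,"tz":0,"spin":0,"grip":24}])

```text
clock: 43.25
tool_pos: [0.4401, 0.1411, 0.0857]
tcp_rot: [[0.05, 0.968, -0.247], [-0.016, -0.246, -0.969], [-0.999, 0.052, 0.003]]
ft_force: [0.8, 0.2, -1.8]
width: 0.0374
```

Run:
```python
from h import *
goto_cup((.437,.141),(-2.9,.55),.0638,-104.2)
```

```text
tcp target [0.4399 0.1408]
clock 43.25 yaw -104.28 tilt 2.98 now-frame tx ty tz [21.9 -1.2  0.2] spin -0.001 | after-spin ty -0.1 tz 0.3 F [ 0.8  0.2 -1.8] w 0.0374
```

Call:
jog_arm(rows=[{"tx":2,"ty":-0.1,"tz":0,"spin":0,"grip":24},{"tx":4,"ty":-0.3,"tz":0,"spin":0,"grip":24},{"tx":5,"ty":-0.3,"tz":0,"spin":0,"grip":24},{"tx":4,"ty":-0.2,"tz":0,"spin":0,"grip":24},{"tx":3,"ty":-0.2,"tz":0,"spin":0,"grip":24},{"tx":2,"ty":-0.1,"tz":0,"spin":0,"grip":24},{"tx":0.5,"ty":0,"tz":0,"spin":0,"grip":24},{"tx":0,"ty":0,"tz":0,"spin":0,"grip":24},{"tx":0,"ty":0,"tz":0,"spin":0,"grip":24},{"tx":0,"ty":0,"tz":0,"spin":0,"grip":24}])

```text
clock: 44.25
tool_pos: [0.4403, 0.1411, 0.0639]
tcp_rot: [[0.05, 0.968, -0.247], [-0.016, -0.246, -0.969], [-0.999, 0.053, 0.003]]
ft_force: [-0.9, 0.8, 1.2]
width: 0.0375
```

Run:
```python
from h import *
goto_cup((.437,.141),(-2.9,.55),.0638,-104.2)
```

```text
tcp target [0.4399 0.1408]
clock 44.25 yaw -104.28 tilt 3.03 now-frame tx ty tz [ 0.1 -0.3  0.3] spin -0.001 | after-spin ty -0.3 tz 0.3 F [-0.9  0.8  1.2] w 0.0375
```

Call:
jog_arm(rows=[{"tx":0.5,"ty":0,"tz":0,"spin":0,"grip":24},{"tx":0.5,"ty":0,"tz":0,"spin":0,"grip":24},{"tx":0,"ty":0,"tz":0,"spin":0,"grip":24},{"tx":0,"ty":0,"tz":0,"spin":0,"grip":24},{"tx":0,"ty":0,"tz":0,"spin":0,"grip":24},{"tx":0,"ty":0,"tz":0,"spin":0,"grip":24},{"tx":0,"ty":0,"tz":0,"spin":0,"grip":24},{"tx":0,"ty":0,"tz":0,"spin":0,"grip":24},{"tx":0,"ty":0,"tz":0,"spin":0,"grip":24},{"tx":0,"ty":0,"tz":0,"spin":0,"grip":24}])

```text
clock: 45.25
tool_pos: [0.4404, 0.1411, 0.0639]
tcp_rot: [[0.051, 0.968, -0.247], [-0.017, -0.246, -0.969], [-0.999, 0.054, 0.004]]
ft_force: [-2.8, -0.3, 2.8]
width: 0.0374
```

Seated: the force is 2.8 N and the height no longer drops. Release a and rise.

Call:
jog_arm(rows=[{"tx":0,"ty":0,"tz":0,"spin":0,"grip":40},{"tx":0,"ty":0,"tz":0,"spin":0,"grip":45},{"tx":0,"ty":0,"tz":0,"spin":0,"grip":54},{"tx":0,"ty":0,"tz":0,"spin":0,"grip":65},{"tx":-8,"ty":0,"tz":0,"spin":0,"grip":68},{"tx":-20,"ty":0,"tz":0,"spin":0,"grip":68},{"tx":-35,"ty":0,"tz":0,"spin":0,"grip":68},{"tx":-35,"ty":0,"tz":0,"spin":0,"grip":68},{"tx":-30,"ty":0,"tz":0,"spin":0,"grip":68},{"tx":-10,"ty":0,"tz":0,"spin":0,"grip":68}])

```text
clock: 46.25
tool_pos: [0.4317, 0.1441, 0.2076]
tcp_rot: [[0.048, 0.968, -0.245], [-0.016, -0.244, -0.97], [-0.999, 0.05, 0.004]]
ft_force: [0.2, -0.0, -1.6]
width: 0.0679
```

Call:
jog_arm(rows=[{"tx":-20,"ty":0,"tz":30,"spin":0,"grip":68},{"tx":-20,"ty":0,"tz":40,"spin":0,"grip":68},{"tx":0,"ty":0,"tz":40,"spin":0,"grip":68},{"tx":0,"ty":0,"tz":40,"spin":0,"grip":68},{"tx":0,"ty":0,"tz":30,"spin":0,"grip":68},{"tx":0,"ty":0,"tz":0,"spin":0,"grip":68},{"tx":0,"ty":0,"tz":0,"spin":0,"grip":68},{"tx":0,"ty":0,"tz":0,"spin":0,"grip":68},{"tx":0,"ty":0,"tz":0,"spin":0,"grip":68},{"tx":0,"ty":0,"tz":0,"spin":0,"grip":68}])

```text
clock: 47.25
tool_pos: [0.3836, -0.033, 0.2522]
tcp_rot: [[0.052, 0.969, -0.24], [-0.014, -0.239, -0.971], [-0.999, 0.054, 0.001]]
ft_force: [0.9, 0.6, -0.3]
width: 0.0682
```

Run:
```python
from h import *
plan(.4,0,.2)
a=camera('scene'); b=camera('top'); cv2.imwrite('pics/s22.png',a); cv2.imwrite('pics/t22.png',b)
cv2.imwrite('pics/s22z.png',cv2.resize(a[150:270,170:290],None,fx=5,fy=5,interpolation=cv2.INTER_CUBIC))
cv2.imwrite('pics/t22z.png',cv2.resize(b[90:310,70:400],None,fx=2.4,fy=2.4,interpolation=cv2.INTER_CUBIC))
c=cam('top')
for n,p,r,z in (('a',(.437,.141),.0195,.092),('b',(.4927,.1263),.024,.096),('c',(.557,.11),.0285,.100),('d',(.631,.0905),.033,.104)):
    print(n); rimfit(b,c,proj(c,[[*p,z]])[0],r,z,18,100)
```

```text
clock 47.25 yaw -103.87 tilt 3.09 now-frame tx ty tz [ 52.6   5.2 -36. ] spin 0.000 | after-spin ty 8.1 tz -36.0 F [ 0.9  0.6 -0.3] w 0.0682
a
rim [0.4373 0.1401] rms 0.00226 free [0.438  0.139  0.0176] n 12
b
rim [0.4927 0.1243] rms 0.00175 free [0.4923 0.1243 0.0226] n 13
c
rim [0.556  0.1088] rms 0.00172 free [0.5559 0.1085 0.0274] n 16
d
rim [0.6279 0.0896] rms 0.00187 free [0.6279 0.0896 0.0332] n 19
```

View pics/s22z.png

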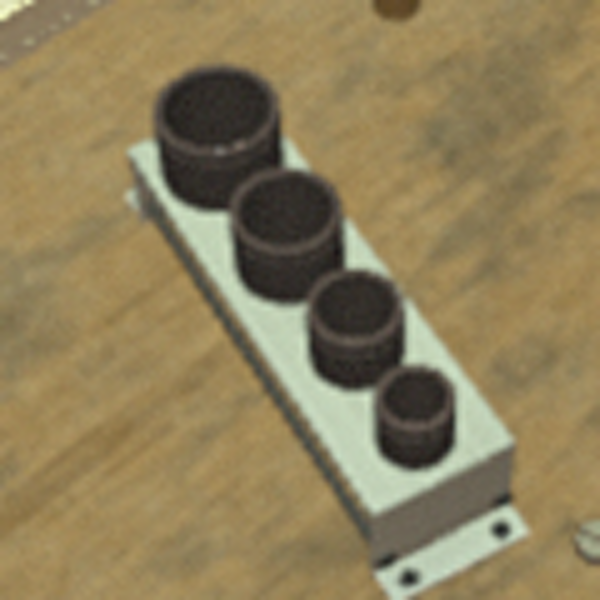

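View pics/t22z.png

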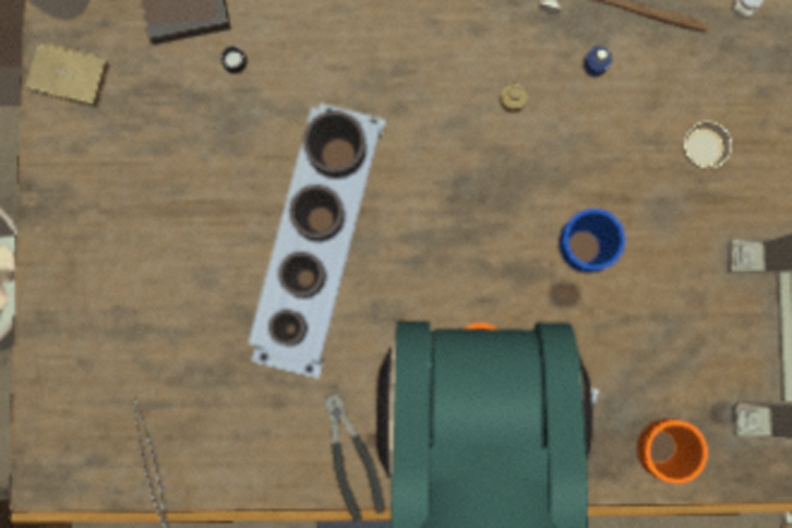

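All four cups sit flush and upright on the plate. The weight, dish, bottle and loupe haven't moved in the picture, and the arm is clear.

Run:
```python
from plant import *
print(sign_off())
```

```text
the job is handed in; nothing more can be done
None
```

All four crucibles hang in their own holes in the steel rack, a to d from smallest to largest. I handed the job in at about 47 s of the 99 s; the hand-in gave no verdict.

**Method:** I placed them in the order d, c, b, a. Each was gripped on its upper part and lined up over its hole with the wrist camera. I then lowered it in small steps until the wrist force turned upward at the expected seated height, and only then released it.

**Last checks:**
- **Seating:** the final scene and top pictures show every cup upright with its shoulder on the plate. The rims in the last top view lie within about 3 mm of the measured hole centres, inside the 5 mm allowed, though those fits are themselves only good to about 2 mm. Height and tilt I judged from the seating contacts and the pictures; I did not measure them after release.
- **Other things:** the weight, dish, bottle, loupe and blue look-alike stand where they were in the last picture. So does one orange look-alike. The arm hid most of the other; it was never worked near.

**Disagreements:**
- **Calibration:** the top and wrist cameras differed by 2 to 4 mm, and the wrist calibration changed by about 1 mm between readings. I measured cups a and b and their holes in one reading to cancel this; d and c went in before I had noticed it.
- **Tool tilt:** the tool's tilt drifted up to about 3° by the end. For b and a I corrected the position for it, and b was released about 2° off upright, so it settled roughly 1 mm onto its shoulder.

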